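# Key and fit the belt pulley on a polishing machine's spindle

## Task

The belt guard is off the polishing machine and its upright spindle is bare. Take the loose steel key from the wooden block and drop it right down into the spindle's keyway, let go of it, then slide the pulley, boss up, onto the spindle with its keyway over the key until it sits fully home on the spindle's collar, and let go. The spindle is braked and may stand turned up to 45 degrees off square to the machine, so feel for the fit: be gentle, never force or drop the parts, and leave the other things on the bench alone.

Things in the scene. Friction and masses are not known exactly. Their poses are not given: they have to be found in the camera images.
- machine: Fixed grey polishing machine, 260 x 170 mm, top 50 mm above the bench, with an upright steel spindle. Origin on the spindle's axis at the bench; z up; x is the machine's forward direction, towards a small driven pulley (68 mm diameter, 88 mm high) 130 mm from the axis. The spindle is held by a stiff brake: light forces do not turn it.
- seat (a point): On the spindle's axis at the top of its collar (52 mm diameter), 75 mm above the bench, where the pulley's underside sits when home; axes as the machine. The keyway goes on below this level as a pocket 20 mm deep in the collar, 9.2 mm wide, 8.5 to 20.6 mm from the axis, outer lip bevelled 3 mm.
- nose (a point): Centre of the spindle's flat top, 40 mm above the seat; axes as the machine. Spindle 30 mm in diameter, rim bevelled 3 mm. Keyway 9.2 mm wide, open at top and outside, floor 8.5 mm from the axis, mouth bevelled 0.6 mm. It faces within 0.79 rad (45 degrees) either side of the machine's x; this angle is NOT measured: find it by eye or by feel.
- key_center (a point): Centre of the loose key, a plain steel bar 8 mm wide (its y), 11 mm deep (its x), 54 mm long (its z, upright), ends bevelled 0.6 mm, same either way round. Starts standing in a hole 30 mm deep near one end of a wooden block (110 x 70 x 45 mm, long side along the key's x; burs 15 mm high at the other end); 24 mm stand clear.
- key: The same key, 37 g; origin at the centre of its lower end, same axes. In the keyway its x points away from the spindle's axis and its centre line is 14.5 mm from the axis. Fully down, its centre is 7 mm above the seat and its top 6 mm below the nose: fingers holding its top end must let go with some 18 mm left, and it drops home by its own weight.
- pulley_center (a point): Centre of the loose dark anodised belt pulley, on its axis 22 mm above the underside (half-way up). Rim 96 mm diameter, 18 mm high, with a belt groove; above it a round boss, 56 mm diameter, up to 44 mm above the underside: the place to grip. Starts on the bench, boss up (z up).
- pulley: The same pulley, about 0.4 kg; origin on its axis at the underside, same axes. Through bore 31.4 mm diameter with a keyway on its +x side, 9.5 mm wide, reaching 20.8 mm from the axis; bore and keyway bevelled at the underside (bore 2 mm, keyway 0.6 mm).
- flask_mid (a point): Bystander, leave alone: a glass jar with a steel lid, 56 mm in diameter, 85 mm high; its centre.
- tin_mid (a point): Bystander, leave alone: a flat round blue tin, 72 mm in diameter, 24 mm high; its centre.
- driver: Bystander, leave alone: a screwdriver 170 mm long lying on the bench.
Not all that is in view belongs to the job. Of the things that look like the pulley, take the one that is farthest to the robot's right at the start.

How it is judged (in metres and radians):
On the way:
1. the key stands fully down in the spindle's keyway, let go, before the pulley goes on (horizontal distance between key_center and seat between 0.012 and 0.0175 m and z of key_center in the frame of seat between 0.0045 and 0.0095 m and angle between key_center's own z axis and vertical below 0.12 rad and contact force between the fingers and key below 0.05 N and horizontal distance between pulley_center and seat above 0.08 m), for 0.2 s.
At the end, for the whole second after the job is handed in: Key fully down in the keyway (centre 12 to 17.5 mm off the axis, 4.5 to 9.5 mm above the seat, tilt under 0.12 rad); pulley home, boss up (underside within 2.5 mm of the seat, on axis within 2.5 mm, tilt under 0.05 rad), keyway over the key (0.2 rad); let go, at rest (horizontal distance between key_center and seat between 0.012 and 0.0175 m and z of key_center in the frame of seat between 0.0045 and 0.0095 m and angle between key_center's own z axis and vertical below 0.12 rad and horizontal distance between pulley_center and seat below 0.0025 m and z of pulley_center in the frame of seat between 0.0195 and 0.0245 m and angle between pulley_center's own z axis and vertical below 0.05 rad and angle between the x axis of pulley_center and the x axis of key_center, either way round below 0.2 rad and linear speed of each of pulley, key below 0.01 m/s); the robot touches nothing.
It fails at once if the key is pressed on the machine with more than 50 N (contact force between key and machine above 50 N).
It fails at once if the pulley is pressed or dropped on the machine with more than 25 N (contact force between pulley and machine above 25 N).
It fails at once if the pulley is pressed on the key with more than 25 N (contact force between pulley and key above 25 N).
It fails at once if a bystander is moved more than 30 mm (distance of any of flask_mid, tin_mid, driver from where it was at the start of the episode above 0.03 m).
It also fails if it takes over 72 s, if anything falls off the work surface, if the arm or the gripper's body presses on something with over 40 N, if the wrist force passes 120 N, or if a joint passes its speed limit or range.

## Robot

A 6-joint arm with a two-finger parallel gripper is mounted at the origin on the work surface. World frame = base frame: x ahead of the robot, y to its left, z up, the work surface at z = 0. Lengths are in m, angles in degrees, forces in N, time in s.
With the tool pointing down it reaches from about 0.35 to 0.85 m from the base axis. Payload 8.1 kg.
Tool frame: the origin (TCP) lies at the very end of the fingers, on their centre line; the grasp point (between the pads) lies 19 mm behind it; z points along the fingers, y is the direction in which the jaws open and shut (so a half turn about z gives the same grasp; the last joint's range is limited). The gripper opens to 93 mm and grips with 3 to 60 N. Pads are 15 mm wide; open, the fingers measure 128 mm over their backs; the gripper's body (75 mm by 188 mm) begins 65 mm behind the grasp point.
Start: joints at [58.419, 7.471, 85.268, -0, 87.261, -4.893], TCP at [0.269, 0.536, 0.219] pointing down, gripper open.
Joint ranges: [-169.43, 169.43], [-51.17, 129.36], [1.28, 143.12], [-76.62, 256.62], [0, 156.53], [-152.29, 152.29]. Speed limits (degrees/s): [136.94, 136.94, 159.86, 180, 180, 180].

## Interface

Orientations are given as [roll, pitch, yaw] about the fixed x, y, z axes, in that order (R = Rz(yaw) Ry(pitch) Rx(roll)).
In Python, from cell import arm, optics, ticket gives the robot as it stands. The module is installed in compiled form; this text tells all that it offers.
- The arm moves only by the tool jog_arm, never from a script. Its argument "motion" is a list of rows, each an object with "dr": the turn, a rotation vector about the world's x, y, z each as a share of pi/4 rad, from -1 to 1, a list of three; "slide": the shift along the world's x, y, z each as a share of 0.5 m, from -1 to 1, a list of three; "fingers": the closure, from 0 (fully open) to 1 (shut). In form: [{"dr": [ax, ay, az], "slide": [x, y, z], "fingers": fingers}, ...]. A call has 1 to 12 rows; each row is the pose to reach, as a shift and turn from the pose commanded when the call began; what a row does not reach only later rows make up. A row lasts 1/8 s, in which the tool goes at most 62.5 mm and 10.7 degrees, less where a joint would pass 70% of its speed; a pose out of reach is approached as far as the arm can. A call with a number of a shift or a turn outside -1 to 1 is refused whole. A call with a gripper value outside its range is refused whole. The fingers move at their own pace and stop on an object; the grip force is fixed at half the most. Time passes only in rows, so rows that repeat a pose let the fingers close. It gives the time, the measured TCP pose, the force and the opening at its end, in the units of the state.
- arm.get_obs(): the state, without advancing time (a new reading comes with each control period).
- optics.read_camera(name): name is "side" or "top"; returns a dict with "img" (420x560x3 uint8, blue, green, red), "z_map" (420x560 float32, m along the optical axis (not along the pixel's ray), 0 where there is no reading), "camera_matrix" (3x3 intrinsics, pixels), "k1" (the pictures are not rectified: a ray, as slopes to the right and down, at radius r is drawn at 1 + k1 r^2 times it, then the intrinsics apply), "R" (3x3) and "t" (3): a world point X has camera coordinates R X + t. Camera axes: x right, y down, z forward; pixel columns grow to the right and rows downward; lengths in m; the calibration is good to about 2 mm. A picture is of the moment at which its call begins.
- ticket.sign_off(): hands the job in, once; it reports no verdict.
Trained networks look in the newest picture that a camera, given by its name, has taken for a name from the list of things; names that differ only in an ending like _2 or _b are one class to them, and where a whole thing is asked for, a point or a joint stands for the part that bears it (a point fixed in the world has none). Each returns a list of dicts, best first, with "score" (0 to 1); they miss things now and then, are a little off and sometimes report something else, mostly with a low value. They report only what shows in the picture. A call takes as long as a camera call. They do not tell look-alikes from the thing itself.
- optics.regions_of(target, camera): "mask" (420x560 bool, what is visible of it) and "extent" ([centre column, centre row, width, height] in pixels, round what is visible of it).
The state is a dict: "t": time; "joint_positions": joint angles; "qvel": joint speeds; "effort": joint torques, N m; "ee_pos": TCP position; "ee_rot": TCP orientation; "ft_force": force on the tool from outside, world axes, zero at the start; "wrist_torque": the same for the moment, N m; "grip_width": finger opening in m.
Only numpy, scipy, OpenCV 4.12 (cv2) and the standard library are available. Lean on these libraries where they do the work, as an engineer would, in place of code of your own. Each camera call takes 0.05 s, during which the arm holds its last target.

## Working session

There is one attempt and no reset: what is moved stays moved. The work goes in short steps, Python scripts to look and compute and a tool call to move; the robot and the scene stay as the last step left them, time stands still between calls to the robot, and variables do not carry over. Pictures are saved under pics/ and viewed, and the job is handed in when it is done.

Besides the shell and the picture viewer there is one more tool, called as name(argument=value, ...), one argument or row to a line, values as JSON. jog_arm: Moves the arm, as the interface text tells. Its arguments: {"type":"object","properties":{"motion":{"type":"array"}},"required":["motion"]}

```bash
mkdir -p pics; ls; cat > h.py <<'E'
import numpy as np, cv2
from cell import arm, optics, ticket
def cam(n):
    d=optics.read_camera(n); return d
def unproj(d,u,v,z):
    K=d["camera_matrix"];k=d["k1"]
    x=(np.asarray(u,float)-K[0,2])/K[0,0];y=(np.asarray(v,float)-K[1,2])/K[1,1]
    rd=np.hypot(x,y);r=rd.copy()
    for _ in range(20): r=rd/(1+k*r*r)
    s=1/(1+k*r*r)
    P=np.stack([x*s*z,y*s*z,z*np.ones_like(x)],-1)
    return (P-d["t"])@d["R"]   # R^T(P-t)
def ray(d,u,v):
    a=unproj(d,u,v,1.0); c=-d["R"].T@d["t"]; return c,a-c
def atz(d,u,v,h):
    c,r=ray(d,u,v); return c+r*((h-c[2])/r[...,2:3])
def proj(d,X):
    P=np.asarray(X)@d["R"].T+d["t"]; s=P[...,:2]/P[...,2:3]
    r2=(s**2).sum(-1,keepdims=True); s=s*(1+d["k1"]*r2)
    K=d["camera_matrix"]; return np.stack([s[...,0]*K[0,0]+K[0,2],s[...,1]*K[1,1]+K[1,2]],-1)
def cloud(d):
    v,u=np.mgrid[0:420,0:560]; z=d["z_map"]; return unproj(d,u,v,z)
E
python3 - <<'E'
from h import *
for n in ("top","side"):
    d=cam(n); cv2.imwrite(f"pics/{n}0.png",d["img"]); np.save(f"pics/{n}0.npy",d,allow_pickle=True)
    print(n,d["camera_matrix"],d["k1"],-d["R"].T@d["t"],d["R"])
    for t in ("machine","key","pulley","flask_mid","tin_mid","driver"):
        for r in optics.regions_of(t,n): print(t,round(r["score"],2),np.round(r["extent"]))
print(arm.get_obs())
E
```

```text
pics
top [[398.48990683   0.         279.8762414 ]
 [  0.         398.48990683 208.2036183 ]
 [  0.           0.           1.        ]] -0.09924348158036073 [0.36807057 0.10870361 1.04974534] [[ 2.43339017e-02 -9.99700602e-01  2.56280409e-03]
 [-9.94851454e-01 -2.44679842e-02 -9.83458347e-02]
 [ 9.83790968e-02 -1.56471501e-04 -9.95148998e-01]]
machine 0.95 [317. 159.  78. 102.]
pulley 0.88 [132. 206.  34.  32.]
pulley 0.72 [164. 240.  37.  38.]
pulley 0.57 [186. 302.  38.  35.]
flask_mid 0.93 [224. 125.  25.  26.]
tin_mid 0.85 [416. 135.  30.  29.]
driver 0.58 [180. 156.  49.  46.]
side [[518.99099308   0.         269.06017683]
 [  0.         518.99099308 209.83291433]
 [  0.           0.           1.        ]] 0.051887208641429976 [ 0.15634135 -0.92919985  1.06885613] [[ 0.95986361 -0.28022183  0.01172972]
 [-0.18104144 -0.65099138 -0.73717991]
 [ 0.21420985  0.7054686  -0.6755947 ]]
machine 0.74 [244. 198.  29.  26.]
machine 0.68 [285. 167.  45.  21.]
machine 0.58 [326. 239. 108.  70.]
key 0.49 [311. 312.   6.   8.]
pulley 0.97 [242. 196.  27.  22.]
pulley 0.77 [218. 168.  31.  27.]
pulley 0.61 [170. 190.  34.  29.]
flask_mid 0.75 [322. 173.  20.  29.]
tin_mid 0.63 [388. 308.  32.  38.]
driver 0.59 [286. 165.  44.  24.]
{'t': 0.7, 'joint_positions': array([ 5.84174987e+01,  7.46899452e+00,  8.52665208e+01, -1.82212098e-03,
        8.72637786e+01, -4.89270126e+00]), 'qvel': array([ 0.01088023, -0.00815541, -0.06553177,  0.10548305, -0.00630689,
       -0.03943885]), 'effort': array([-1.14134782e-03, -5.59597635e+01, -4.91947854e+01,  7.68134161e-02,
        2.27128883e-02,  2.02048869e-05]), 'ee_pos': array([0.26948384, 0.53607784, 0.21867016]), 'ee_rot': array([1.79999452e+02, 1.87363594e-03, 1.53310287e+02]), 'ft_force': array([0.20055571, 0.35274919, 0.0975902 ]), 'wrist_torque': array([ 0.00020277, -0.02929844,  0.01104747]), 'grip_width': 0.09323292735494956}
```

View pics/top0.png

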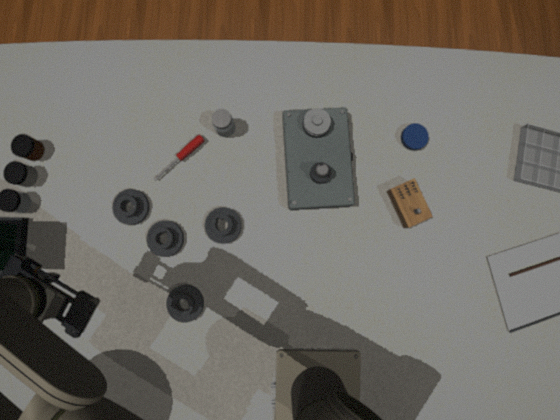

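View pics/side0.png

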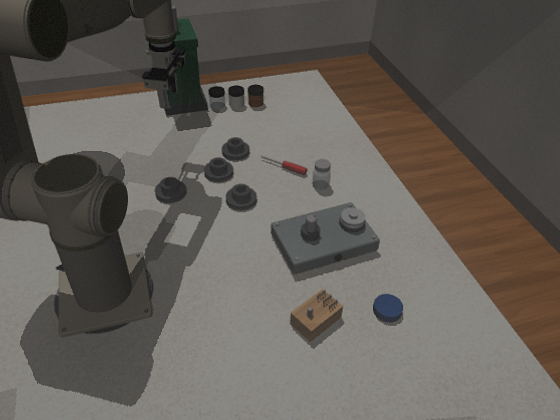

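The top picture shows four pulley look-alikes, at (131,206), (165,238), (223,225) and (185,302). Image right is −y, so the target is the one at (223,225). The spindle is at (321,172) and the key block at (410,203).

```bash
python3 - <<'E'
from h import *
d=np.load("pics/top0.npy",allow_pickle=True).item()
def crop(d,x0,x1,y0,y1,s,name): cv2.imwrite("pics/"+name,cv2.convertScaleAbs(cv2.resize(d["img"][y0:y1,x0:x1],None,fx=s,fy=s,interpolation=cv2.INTER_CUBIC),alpha=1.5))
crop(d,275,365,95,215,5,"c1.png"); crop(d,190,260,195,255,8,"c2.png"); crop(d,380,440,170,235,8,"c3.png")
s=np.load("pics/side0.npy",allow_pickle=True).item()
crop(s,260,390,195,275,6,"c4.png");
C=cloud(d)
for n,(u,v) in dict(spin=(321,172),drv=(318,122),pul=(223,225),key=(417,210),blk=(405,205),tin=(416,135)).items():
    print(n); print(np.round(C[v-1:v+2,u-1:u+2]*1000).reshape(-1,3).tolist())
for n,m in dict(block=(C[...,2]>.035)&(C[...,2]<.05),).items():
    mm=np.zeros((420,560),bool);mm[170:235,380:440]=1;mm&=m
    P=C[mm];r=cv2.minAreaRect((P[:,:2]*1000).astype(np.float32));print(n,P.mean(0),r)
for (x0,x1,y0,y1,a,b,n) in [(275,365,95,215,.04,.06,"mach"),(300,340,155,190,.085,.13,"spin"),(300,340,100,140,.08,.1,"drv"),(200,250,200,250,.03,.06,"boss"),(200,250,200,250,.01,.06,"rim"),(400,430,190,225,.055,.09,"key")]:
    mm=np.zeros((420,560),bool);mm[y0:y1,x0:x1]=1;mm&=(C[...,2]>a)&(C[...,2]<b)
    P=C[mm]
    if len(P)>3:
        print(n,len(P),P.mean(0),cv2.minAreaRect((P[:,:2]*1000).astype(np.float32)),cv2.minEnclosingCircle((P[:,:2]*1000).astype(np.float32)), P[:,2].max())
E
```

```text
spin
[[552.0, 15.0, 116.0], [552.0, 13.0, 115.0], [552.0, 10.0, 113.0], [549.0, 15.0, 117.0], [550.0, 13.0, 114.0], [550.0, 10.0, 114.0], [548.0, 15.0, 112.0], [547.0, 13.0, 116.0], [547.0, 10.0, 114.0]]
drv
[[684.0, 21.0, 88.0], [684.0, 19.0, 89.0], [685.0, 16.0, 86.0], [681.0, 21.0, 89.0], [683.0, 18.0, 83.0], [681.0, 16.0, 90.0], [679.0, 21.0, 86.0], [679.0, 19.0, 89.0], [679.0, 16.0, 89.0]]
pul
[[426.0, 261.0, -1.0], [426.0, 258.0, -1.0], [426.0, 255.0, 1.0], [423.0, 260.0, 2.0], [424.0, 258.0, -2.0], [424.0, 255.0, -2.0], [421.0, 260.0, 1.0], [421.0, 257.0, 1.0], [421.0, 255.0, 2.0]]
key
[[474.0, -240.0, 48.0], [472.0, -236.0, 66.0], [472.0, -238.0, 66.0], [470.0, -235.0, 62.0], [469.0, -235.0, 67.0], [469.0, -239.0, 66.0], [468.0, -237.0, 57.0], [467.0, -236.0, 67.0], [467.0, -238.0, 69.0]]
blk
[[486.0, -210.0, 42.0], [486.0, -212.0, 46.0], [486.0, -214.0, 46.0], [484.0, -210.0, 44.0], [483.0, -211.0, 47.0], [484.0, -215.0, 44.0], [481.0, -209.0, 46.0], [481.0, -212.0, 45.0], [481.0, -214.0, 47.0]]
tin
[[677.0, -247.0, 27.0], [678.0, -251.0, 24.0], [678.0, -253.0, 26.0], [676.0
[... 929 characters left out ...]
6) 0.091483887929574
boss 265 [0.42163003 0.25644774 0.0433667 ] ((422.4578857421875, 256.6014099121094), (53.3636589050293, 51.56108093261719), 1.6312888860702515) ((421.7374572753906, 256.0333251953125), 27.743270874023438) 0.04792306751353331
rim 949 [0.42123745 0.25555254 0.02508826] ((421.4429931640625, 256.6036071777344), (92.87884521484375, 91.91264343261719), 46.53717041015625) ((422.1186218261719, 256.40521240234375), 47.801979064941406) 0.04792306751353331
key 40 [ 0.48653557 -0.22792526  0.06338132] ((489.6727294921875, -220.24630737304688), (61.19005584716797, 45.284812927246094), 7.771424293518066) ((490.5118408203125, -219.38693237304688), 36.58082962036133) 0.07250563374468207
```

View pics/c1.png

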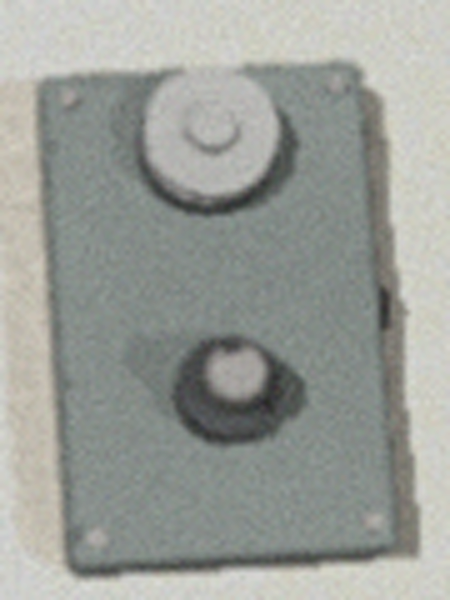

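View pics/c2.png

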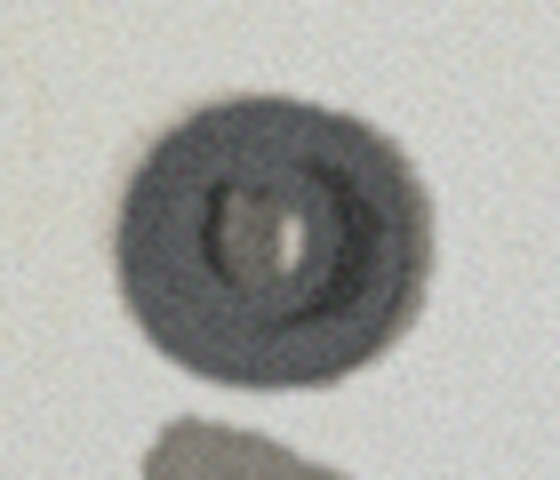

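View pics/c3.png

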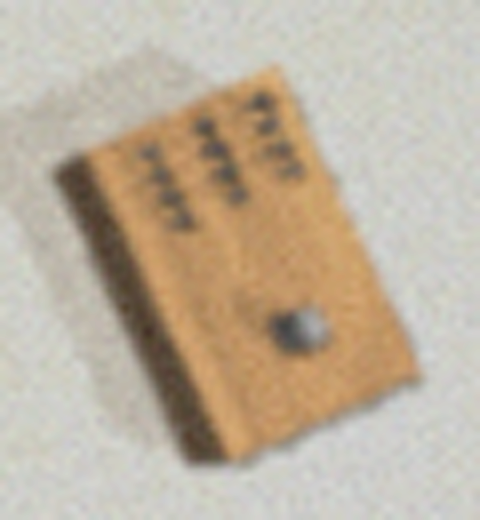

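View pics/c4.png

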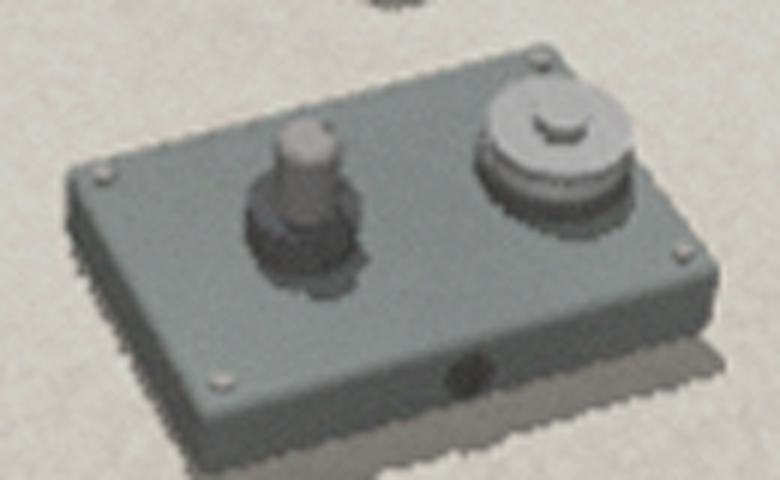

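```bash
python3 - <<'E'
from h import *
for n in ("top","side"):
    L=[cam(n) for _ in range(10)]
    d=dict(L[0]); d["img"]=np.mean([l["img"] for l in L],0).astype(np.float32)
    d["z_map"]=np.mean([l["z_map"] for l in L],0)
    np.save(f"pics/{n}1.npy",d,allow_pickle=True)
    def crop(x0,x1,y0,y1,s,name,g): 
        a=cv2.resize(d["img"][y0:y1,x0:x1],None,fx=s,fy=s,interpolation=cv2.INTER_CUBIC); cv2.imwrite("pics/"+name,np.clip(a*g,0,255).astype(np.uint8))
    if n=="top":
        crop(303,340,153,190,15,"d1.png",1.5); crop(202,247,202,247,12,"d2.png",2.5); crop(400,432,195,222,20,"d3.png",1.5)
    else:
        crop(295,325,205,245,14,"d4.png",1.5); crop(222,262,180,212,16,"d5.png",2.2); crop(298,345,285,335,12,"d6.png",1.5)
print(arm.get_obs()["t"])
E
```

```text
1.7
```

View pics/d1.png

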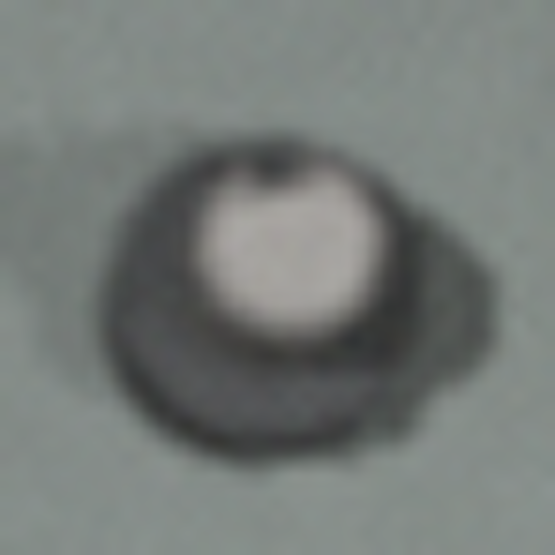

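View pics/d2.png

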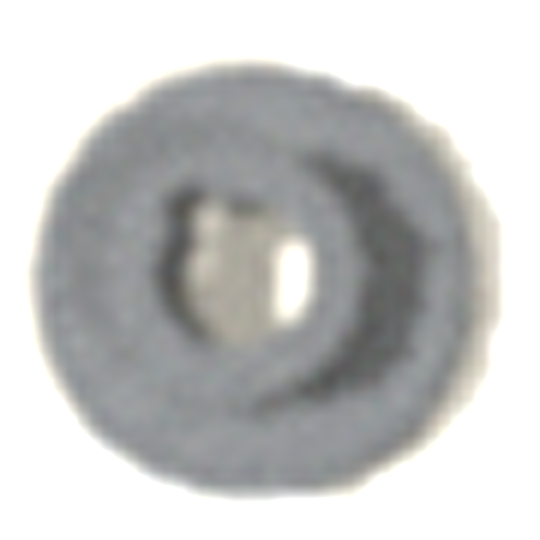

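View pics/d3.png

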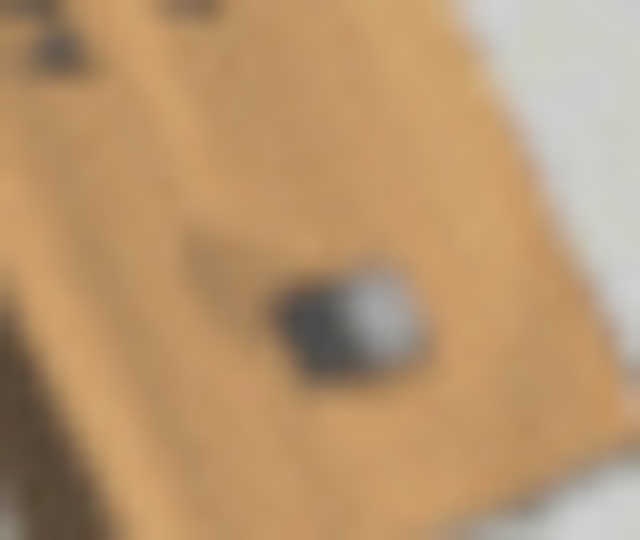

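View pics/d4.png

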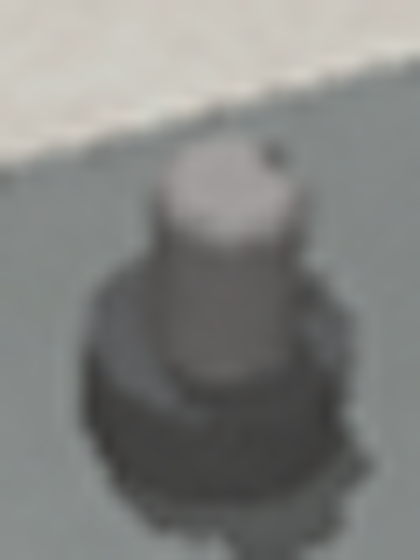

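View pics/d5.png

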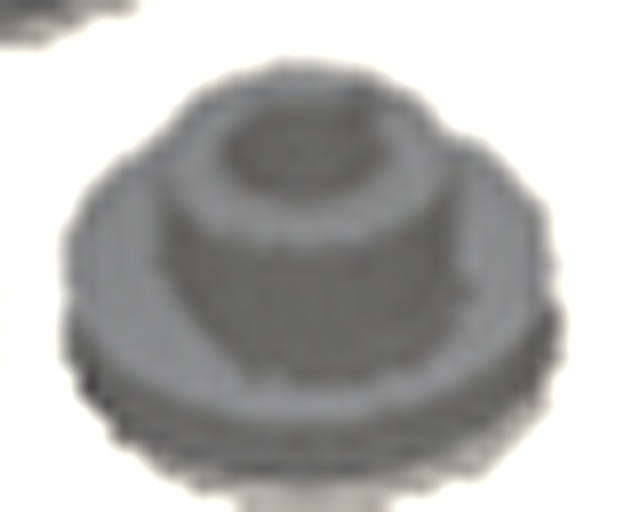

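View pics/d6.png

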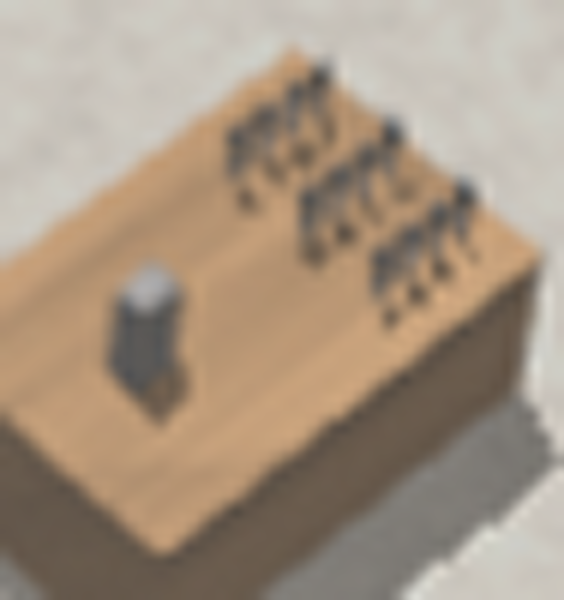

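```bash
cat >> h.py <<'E'
def ortho(d,cx,cy,h,half,mm=0.1e-3,gain=1.5):
    # image up = +x, left = +y ; scale px = mm
    n=int(2*half/mm); j,i=np.meshgrid(np.arange(n),np.arange(n))
    X=cx+half-i*mm; Y=cy+half-j*mm
    p=proj(d,np.stack([X,Y,np.full_like(X,h)],-1)).astype(np.float32)
    a=cv2.remap(np.asarray(d["img"],np.float32),p[...,0],p[...,1],cv2.INTER_CUBIC)
    return np.clip(a*gain,0,255).astype(np.uint8)
E
python3 - <<'E'
from h import *
T=np.load("pics/top1.npy",allow_pickle=True).item();S=np.load("pics/side1.npy",allow_pickle=True).item()
def grid(im,half,mm):
    im=im.copy();n=im.shape[0]
    for k in range(-int(half*200),int(half*200)+1):
        c=int(n/2+k*5e-3/mm)
        if 0<=c<n:
            col=(0,0,255) if k==0 else (0,160,0)
            im[c,::2]=col; im[::2,c]=col
    return im
def pair(cx,cy,h,half,mm,g,name):
    cv2.imwrite("pics/"+name,np.hstack([grid(ortho(d,cx,cy,h,half,mm,g),half,mm) for d in (T,S)]))
pair(.555,.011,.115,.02,.1e-3,1.4,"e1.png")
pair(.4215,.256,.044,.032,.16e-3,2.5,"e2.png")
pair(.468,-.237,.069,.02,.1e-3,1.4,"e3.png")
E
```

```text
(no output)
```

View pics/e1.png

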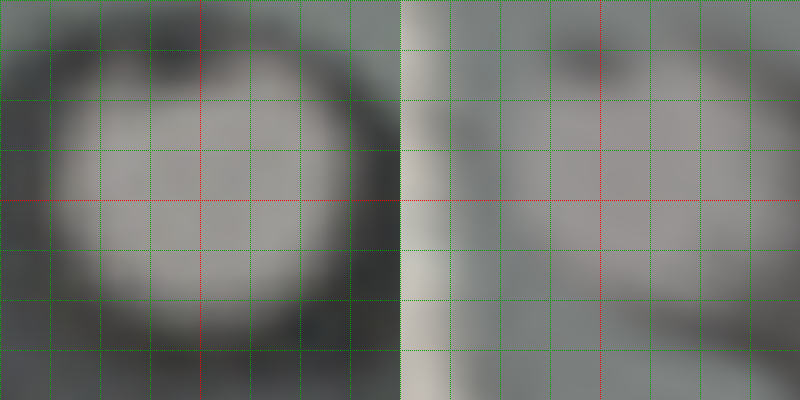

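View pics/e2.png

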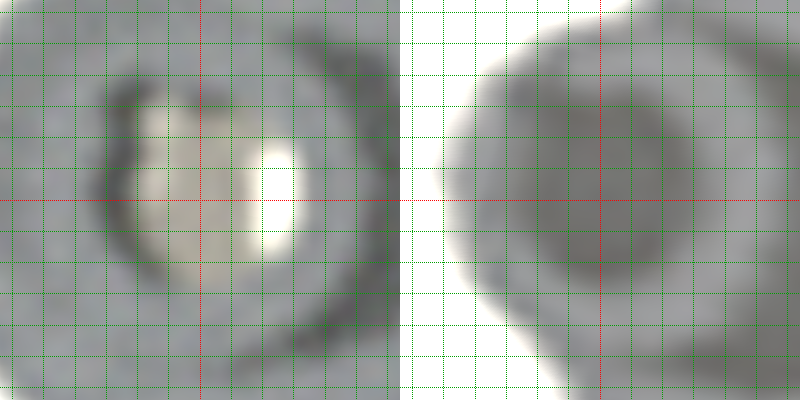

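View pics/e3.png

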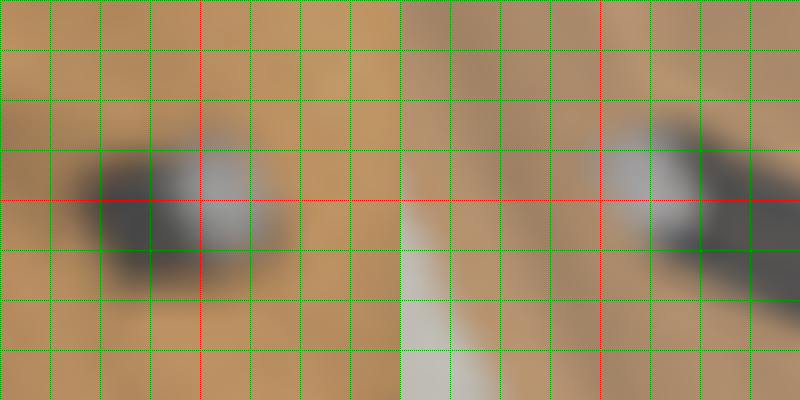

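```bash
cat >> h.py <<'E'
from scipy.optimize import minimize
def disk_notch(cx,cy,h,r,th,floor,w,sign,rout):
    a=np.linspace(0,2*np.pi,181)[:-1]
    c=np.stack([r*np.cos(a),r*np.sin(a)],-1)
    n=np.array([[floor,-w/2],[rout,-w/2],[rout,w/2],[floor,w/2]])
    R=np.array([[np.cos(th),-np.sin(th)],[np.sin(th),np.cos(th)]])
    f=lambda q:np.c_[q@R.T+[cx,cy],np.full(len(q),h)]
    return [(f(c),1),(f(n),sign)]
def render(d,polys,box,sig,S=8):
    x0,x1,y0,y1=box; m=np.zeros(((y1-y0)*S,(x1-x0)*S),np.float32)
    for P,val in polys:
        p=proj(d,P); q=np.round(((p-[x0,y0]+.5)*S-.5)*16).astype(np.int32)
        cv2.fillPoly(m,[q],1.0 if val>0 else 0.0,shift=4)
    m=cv2.GaussianBlur(m,(0,0),sig*S)
    return cv2.resize(m,(x1-x0,y1-y0),interpolation=cv2.INTER_AREA)
def fit(d,polyf,p0,step,box,mask,sig=0.8):
    x0,x1,y0,y1=box; I=np.asarray(d["img"],float).mean(2)[y0:y1,x0:x1]
    def cost(p):
        m=render(d,polyf(p),box,abs(p[-1])); A=np.c_[m[mask],np.ones(mask.sum())]
        s,res,_,_=np.linalg.lstsq(A,I[mask],rcond=None); e=I[mask]-A@s
        return (e**2).mean()
    p0=np.r_[p0,sig]; step=np.r_[step,.2]
    best=None
    for k in range(3):
        sx=np.vstack([p0]+[p0+np.eye(len(p0))[i]*step[i] for i in range(len(p0))])
        r=minimize(cost,p0,method="Nelder-Mead",options=dict(initial_simplex=sx,maxiter=600,xatol=1e-6,fatol=1e-4)); p0=r.x
    return r.x,r.fun
E
cat > f1.py <<'E'
from h import *
T=np.load("pics/top1.npy",allow_pickle=True).item();S=np.load("pics/side1.npy",allow_pickle=True).item()
def dmask(d,c,h,r,box):
    x0,x1,y0,y1=box; m=render(d,[(disk_notch(c[0],c[1],h,r,0,0,.001,1,.0)[0])],box,.3); return m>.5
# spindle, several radii windows and start angles
for n,d,box,c in (("top",T,(303,340,150,190),(.5565,.0105)),("side",S,(295,330,205,235),(.556,.007))):
    for R in (.016,.018):
        for th0 in (-20,10,30):
            f=lambda p:disk_notch(p[0],p[1],.115,p[2],p[3],.0085,.0092,-1,.022)
            m=dmask(d,c,.115,R,box)
            x,e=fit(d,f,[c[0],c[1],.0135,np.radians(th0)],[.001,.001,.001,.2],box,m)
            print("spindle",n,R,th0,np.round(x[:3]*1000,2),np.round(np.degrees(x[3]),1),round(x[4],2),round(e,2))
for n,d,box,c in (("side",S,(222,262,180,212),(.422,.2545)),("top",T,(202,247,202,247),(.4215,.256))):
    for th0 in (20,45):
        f=lambda p:disk_notch(p[0],p[1],.044,.0157,p[2],0,.0095,1,.0208)
        m=dmask(d,c,.044,.025,box)
        x,e=fit(d,f,[c[0],c[1],np.radians(th0)],[.001,.001,.2],box,m)
        print("pulley",n,th0,np.round(x[:2]*1000,2),np.round(np.degrees(x[2]),1),round(x[3],2),round(e,2))
# key top rectangle
for n,d,box,c in (("top",T,(405,425,200,220),(.469,-.239)),("side",S,(303,318,300,318),(.4695,-.2415))):
    def f(p):
        a=np.array([[1,1],[1,-1],[-1,-1],[-1,1]])*[.0053,.0038]; t=np.radians(25.7)
        R=np.array([[np.cos(t),-np.sin(t)],[np.sin(t),np.cos(t)]]); return [(np.c_[a@R.T+p[:2],np.full(4,.069)],1)]
    m=dmask(d,c,.069,.008,box)
    x,e=fit(d,f,list(c),[.001,.001],box,m); print("key",n,np.round(x[:2]*1000,2),x[2],e)
E
python3 f1.py
```

```text
spindle top 0.016 -20 [557.75  10.74  14.  ] 12.4 0.89 5.27
spindle top 0.016 10 [557.76  10.76  14.04] 12.5 0.9 5.37
spindle top 0.016 30 [557.74  10.72  14.1 ] 12.6 0.91 5.4
spindle top 0.018 -20 [557.89  10.75  13.94] 12.4 0.87 23.24
spindle top 0.018 10 [557.8   10.72  13.85] 12.7 0.85 23.4
spindle top 0.018 30 [557.88  10.7   13.99] 12.8 0.87 23.26
spindle side 0.016 -20 [558.38   8.19  13.37] 14.2 0.7 15.0
spindle side 0.016 10 [558.32   8.21  13.33] 13.8 0.7 14.87
spindle side 0.016 30 [558.29   8.19  13.31] 13.8 0.69 14.92
spindle side 0.018 -20 [558.41   8.57  13.31] 14.8 0.66 34.65
spindle side 0.018 10 [558.52   8.5   13.15] 15.1 0.63 34.66
spindle side 0.018 30 [558.34   8.69  13.38] 13.9 0.67 34.53
pulley side 20 [423.33 254.99] 34.9 0.46 6.3
pulley side 45 [423.37 254.92] 36.3 0.46 6.33
pulley top 20 [420.9  246.49] 5.0 2.73 101.41
pulley top 45 [421.03 246.2 ] 11.3 2.76 101.49
key top [ 470.72 -241.64] 2.987405230596063 36.42058514385469
key side [ 470.12 -240.74] 6.726248997020574 28.76280712149461
```

jog_arm(
  motion=[
    {"dr": [0,0,-1],"slide": [0.13,-0.55,0],"fingers": 0},
    {"dr": [0,0,-1],"slide": [0.13,-0.55,0],"fingers": 0},
    {"dr": [0,0,-1],"slide": [0.13,-0.55,0],"fingers": 0},
    {"dr": [0,0,-1],"slide": [0.13,-0.55,0],"fingers": 0},
    {"dr": [0,0,-1],"slide": [0.13,-0.55,0],"fingers": 0},
  ],
)

```text
t: 2.33
ee_pos: [0.3349, 0.2587, 0.2188]
ee_rot: [179.9, 0.0, 108.0]
ft_force: [0.2, 0.1, -0.5]
grip_width: 0.0932
```

jog_arm(
  motion=[
    {"dr": [0,0,-1],"slide": [0.13,-0.55,0],"fingers": 0.3},
    {"dr": [0,0,-1],"slide": [0.13,-0.55,0],"fingers": 0.5},
    {"dr": [0,0,-1],"slide": [0.13,-0.55,0],"fingers": 0.5},
    {"dr": [0,0,-1],"slide": [0.13,-0.55,0],"fingers": 0.5},
    {"dr": [0,0,-1],"slide": [0.13,-0.55,0],"fingers": 0.5},
  ],
)

```text
t: 2.95
ee_pos: [0.3997, -0.0167, 0.219]
ee_rot: [179.9, 0.0, 63.0]
ft_force: [-0.4, -0.1, -0.5]
grip_width: 0.0488
```

jog_arm(
  motion=[
    {"dr": [0,0,-0.83],"slide": [0.139,-0.447,-0.15],"fingers": 0.6},
    {"dr": [0,0,-0.83],"slide": [0.139,-0.447,-0.15],"fingers": 0.6},
    {"dr": [0,0,-0.83],"slide": [0.139,-0.447,-0.2],"fingers": 0.6},
    {"dr": [0,0,-0.83],"slide": [0.139,-0.447,-0.2],"fingers": 0.6},
    {"dr": [0,0,-0.83],"slide": [0.139,-0.447,-0.2],"fingers": 0.6},
    {"dr": [0,0,-0.83],"slide": [0.139,-0.447,-0.2],"fingers": 0.6},
  ],
)

```text
t: 3.7
ee_pos: [0.4687, -0.2373, 0.1185]
ee_rot: [-179.9, 0.0, 26.0]
ft_force: [0.1, -0.6, 0.8]
grip_width: 0.0372
```

```bash
python3 - <<'E'
from h import *
print({k:np.round(v,4) for k,v in arm.get_obs().items() if k in("ee_pos","ee_rot","ft_force","grip_width","t","joint_positions")})
for n in ("top","side"):
    L=[cam(n) for _ in range(4)]
    d=dict(L[0]); d["img"]=np.mean([l["img"] for l in L],0).astype(np.float32)
    np.save(f"pics/{n}2.npy",d,allow_pickle=True)
    p=proj(d,arm.get_obs()["ee_pos"]); print(n,p)
    u,v=int(p[0]),int(p[1]); a=d["img"][max(0,v-40):v+40,u-50:u+50]
    cv2.imwrite(f"pics/g_{n}.png",np.clip(cv2.resize(a,None,fx=7,fy=7,interpolation=cv2.INTER_CUBIC)*1.6,0,255).astype(np.uint8)); print(u,v)
E
```

```text
{'t': np.float64(3.7), 'joint_positions': array([-3.245560e+01,  4.740000e-02,  1.036911e+02,  1.960000e-02,
        7.632560e+01,  3.158290e+01]), 'ee_pos': array([ 0.4687, -0.2373,  0.1185]), 'ee_rot': array([-1.799355e+02,  1.730000e-02,  2.595680e+01]), 'ft_force': array([ 0.0747, -0.6231,  0.7662]), 'grip_width': np.float64(0.0372)}
top [425.07156591 207.66522313]
425 207
side [310.48815685 293.45757906]
310 293
```

View pics/g_top.png

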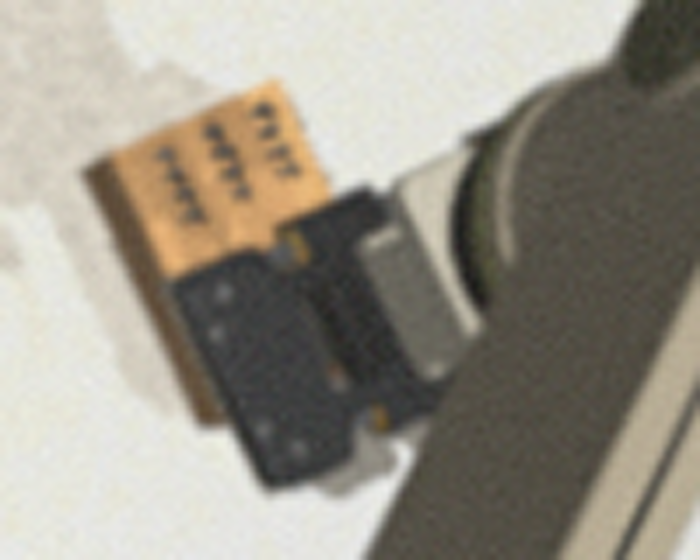

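View pics/g_side.png

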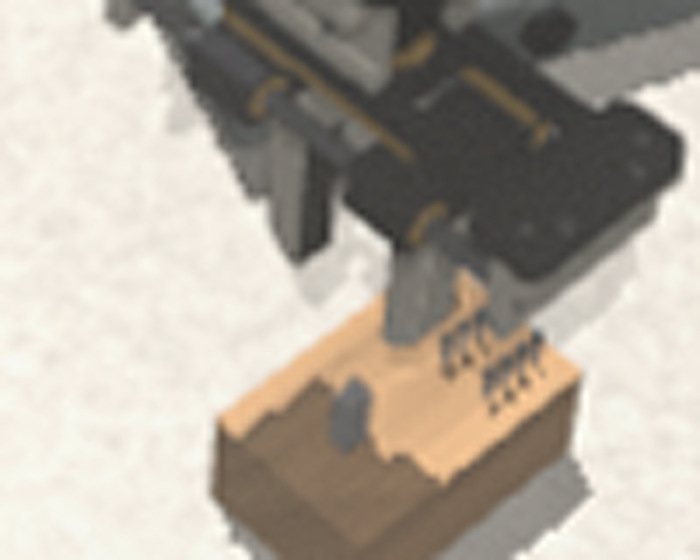

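```bash
python3 - <<'E'
from h import *
d=np.load("pics/side2.npy",allow_pickle=True).item()
o=arm.get_obs(); from scipy.spatial.transform import Rotation as Ro
R=Ro.from_euler("xyz",o["ee_rot"],degrees=True).as_matrix(); w=o["grip_width"]/2
u0,v0,s=260,253,7
im=np.clip(cv2.resize(d["img"][v0:v0+80,u0:u0+100],None,fx=s,fy=s,interpolation=cv2.INTER_CUBIC)*1.6,0,255).astype(np.uint8)
def dr(P,c):
    p=(proj(d,np.array(P))-[u0,v0]+.5)*s-.5; cv2.polylines(im,[np.round(p).astype(np.int32)],True,c,1)
for sg in(1,-1):
    for z in (0,-.04):
        dr([o["ee_pos"]+R@[x,sg*y,z] for x,y in((.0075,w),(.0075,w+.01),(-.0075,w+.01),(-.0075,w))],(0,0,255))
t=np.radians(25.7);kR=np.array([[np.cos(t),-np.sin(t)],[np.sin(t),np.cos(t)]])
for z in(.069,.045):
    dr([np.r_[kR@[x*.0055,y*.004]+[.4695,-.2405],z] for x,y in((1,1),(1,-1),(-1,-1),(-1,1))],(255,0,0))
# depth check
cv2.imwrite("pics/ov.png",im)
# block top from top cam again
T=np.load("pics/top1.npy",allow_pickle=True).item(); im2=None
for n,d in (("top",T),("side",np.load("pics/side1.npy",allow_pickle=True).item())):
    C=cloud(d); box=(380,440,170,235) if n=="top" else (280,350,280,350)
    m=np.zeros((420,560),bool);m[box[2]:box[3],box[0]:box[1]]=1
    m&=(C[...,2]>.041)&(C[...,2]<.049);P=C[m];print(n,cv2.minAreaRect((P[:,:2]*1000).astype(np.float32)))
    mk=np.zeros((420,560),bool);mk[box[2]:box[3],box[0]:box[1]]=1
    k=mk&(C[...,2]>.064)&(np.hypot(C[...,0]-.47,C[...,1]+.24)<.015);print(n,"key pts",k.sum(),C[k].mean(0))
    s=mk=np.zeros((420,560),bool);box=(303,340,150,190) if n=="top" else (295,330,205,235)
    s[box[2]:box[3],box[0]:box[1]]=1;s&=(C[...,2]>.109)&(C[...,2]<.12);print("spin",s.sum(),cv2.minEnclosingCircle((C[s][:,:2]*1000).astype(np.float32)),C[s].mean(0))
E
```

```text
top ((490.5964050292969, -228.9833221435547), (111.31292724609375, 72.23341369628906), 25.469758987426758)
top key pts 18 [ 0.46759636 -0.23984053  0.07242512]
spin 115 ((557.461669921875, 10.590766906738281), 14.963739395141602) [0.5559363  0.01100159 0.11423745]
side ((493.3296813964844, -230.99343872070312), (111.66795349121094, 71.39642333984375), 25.463668823242188)
side key pts 18 [ 0.47030263 -0.24334198  0.06732037]
spin 71 ((560.7338256835938, 7.4736456871032715), 15.3499755859375) [0.55938125 0.00529372 0.11417444]
```

View pics/ov.png

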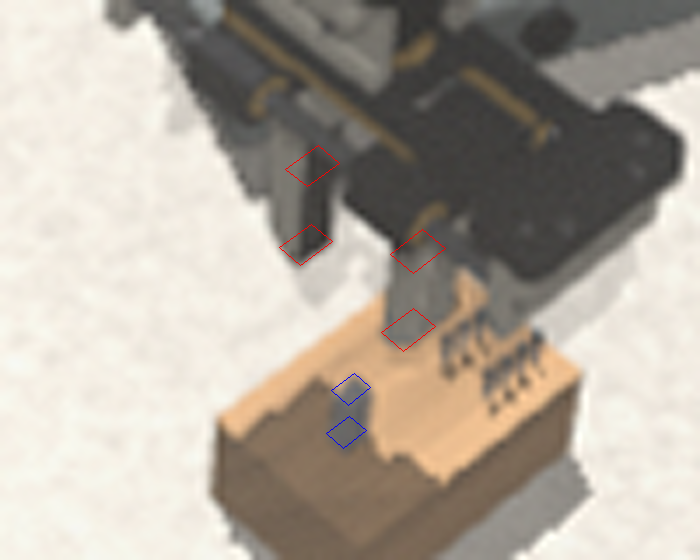

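```bash
python3 - <<'E'
from h import *
print({k:np.round(v,4) for k,v in arm.get_obs().items() if k in("ee_pos","ee_rot","ft_force","grip_width","t")})
E
```

```text
{'t': np.float64(4.1), 'ee_pos': array([ 0.4694, -0.237 ,  0.1195]), 'ee_rot': array([ 1.799246e+02, -4.680000e-02,  2.602470e+01]), 'ft_force': array([-0.3467, -0.4486, -0.4442]), 'grip_width': np.float64(0.037)}
```

jog_arm(
  motion=[
    {"dr": [0,0,-0.009],"slide": [0.002,-0.008,-0.03],"fingers": 0.6},
    {"dr": [0,0,-0.009],"slide": [0.002,-0.008,-0.06],"fingers": 0.6},
    {"dr": [0,0,-0.009],"slide": [0.002,-0.008,-0.09],"fingers": 0.6},
    {"dr": [0,0,-0.009],"slide": [0.002,-0.008,-0.11],"fingers": 0.6},
    {"dr": [0,0,-0.009],"slide": [0.002,-0.008,-0.121],"fingers": 0.6},
    {"dr": [0,0,-0.009],"slide": [0.002,-0.008,-0.121],"fingers": 0.7},
    {"dr": [0,0,-0.009],"slide": [0.002,-0.008,-0.121],"fingers": 0.75},
  ],
)

```text
t: 4.97
ee_pos: [0.4703, -0.2416, 0.0587]
ee_rot: [180.0, -0.0, 25.6]
ft_force: [-0.5, 0.2, 0.3]
grip_width: 0.0248
```

```bash
cat >> h.py <<'E'
def ov(name,keyp=None,file="pics/ov.png",n=3,box=None,extra=()):
    from scipy.spatial.transform import Rotation as Ro
    L=[cam(name) for _ in range(n)]; d=dict(L[0]); d["img"]=np.mean([l["img"] for l in L],0).astype(np.float32)
    np.save("pics/last_%s.npy"%name,d,allow_pickle=True)
    o=arm.get_obs();R=Ro.from_euler("xyz",o["ee_rot"],degrees=True).as_matrix(); w=o["grip_width"]/2
    print({k:np.round(v,4) for k,v in o.items() if k in("ee_pos","ee_rot","ft_force","wrist_torque","grip_width","t")})
    p=proj(d,o["ee_pos"]); u0,v0=(int(p[0])-45,int(p[1])-35) if box is None else box; s=8
    u0=max(u0,0);v0=max(v0,0)
    im=np.clip(cv2.resize(d["img"][v0:v0+70,u0:u0+90],None,fx=s,fy=s,interpolation=cv2.INTER_CUBIC)*1.6,0,255).astype(np.uint8)
    raw=im.copy()
    def dr(P,c):
        p=(proj(d,np.array(P))-[u0,v0]+.5)*s-.5; cv2.polylines(im,[np.round(p).astype(np.int32)],True,c,1)
    for sg in(1,-1): dr([o["ee_pos"]+R@[x,sg*y,0] for x,y in((.0075,w),(.0075,w+.01),(-.0075,w+.01),(-.0075,w))],(0,0,255))
    for P,c in extra: dr(P,c)
    cv2.imwrite(file,im); return d
E
python3 - <<'E'
from h import *
ov("side",file="pics/s3.png")
E
```

```text
{'t': np.float64(5.125), 'ee_pos': array([ 0.4704, -0.2417,  0.0587]), 'ee_rot': array([ 1.799483e+02, -3.060000e-02,  2.555980e+01]), 'ft_force': array([-0.7203, -0.1599,  0.4736]), 'wrist_torque': array([-0.0192,  0.1335, -0.0185]), 'grip_width': np.float64(0.0235)}
```

View pics/s3.png

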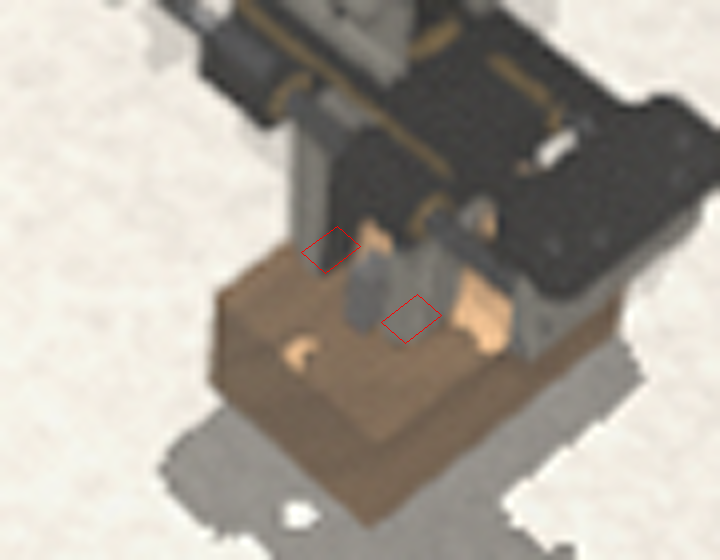

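The key stands between the fingers at about (367,290), with no contact yet. Closing now.

jog_arm(
  motion=[
    {"dr": [0,0,0],"slide": [0,0,0],"fingers": 0.85},
    {"dr": [0,0,0],"slide": [0,0,0],"fingers": 0.95},
    {"dr": [0,0,0],"slide": [0,0,0],"fingers": 1},
    {"dr": [0,0,0],"slide": [0,0,0],"fingers": 1},
  ],
)

```text
t: 5.62
ee_pos: [0.4701, -0.2415, 0.0582]
ee_rot: [180.0, -0.0, 25.6]
ft_force: [0.6, 0.3, 1.1]
grip_width: 0.0077
```

jog_arm(
  motion=[
    {"dr": [0,0,0],"slide": [0,0,0.02],"fingers": 1},
    {"dr": [0,0,0],"slide": [0,0,0.06],"fingers": 1},
    {"dr": [0,0,0],"slide": [0,0,0.12],"fingers": 1},
    {"dr": [0,0,0],"slide": [0,0,0.2],"fingers": 1},
    {"dr": [0,0,0],"slide": [0,0,0.25],"fingers": 1},
    {"dr": [0,0,0],"slide": [0,0,0.25],"fingers": 1},
  ],
)

```text
t: 6.38
ee_pos: [0.4715, -0.2423, 0.1862]
ee_rot: [179.7, -0.2, 25.6]
ft_force: [-0.5, 0.0, -0.6]
grip_width: 0.0077
```

```bash
python3 - <<'E'
from h import *
from scipy.spatial.transform import Rotation as Ro
o=arm.get_obs();R=Ro.from_euler("xyz",o["ee_rot"],degrees=True).as_matrix()
ex=[([o["ee_pos"]+R@[x*.0055,y*.004,z] for x,y in((1,1),(1,-1),(-1,-1),(-1,1))],(255,0,0)) for z in(.0435,-.0105)]
ov("side",file="pics/s4.png",extra=ex)
E
```

```text
{'t': np.float64(6.525), 'ee_pos': array([ 0.4693, -0.241 ,  0.1817]), 'ee_rot': array([-1.799027e+02,  5.970000e-02,  2.555950e+01]), 'ft_force': array([-0.8831,  0.0248, -1.2114]), 'wrist_torque': array([-0.0112,  0.1182, -0.0058]), 'grip_width': np.float64(0.0074)}
```

View pics/s4.png

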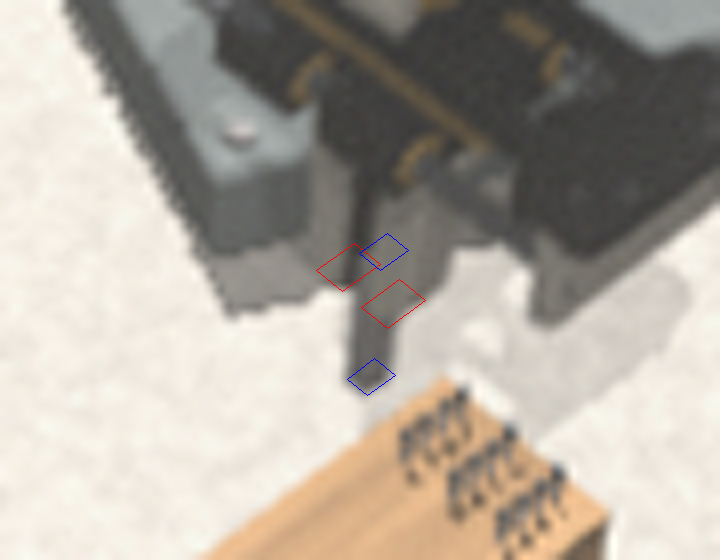

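jog_arm(
  motion=[
    {"dr": [0,0,-0.268],"slide": [0.206,0.507,0],"fingers": 1},
    {"dr": [0,0,-0.268],"slide": [0.206,0.507,0],"fingers": 1},
    {"dr": [0,0,-0.268],"slide": [0.206,0.507,0],"fingers": 1},
    {"dr": [0,0,-0.268],"slide": [0.206,0.507,0],"fingers": 1},
    {"dr": [0,0,-0.268],"slide": [0.206,0.507,0],"fingers": 1},
    {"dr": [0,0,-0.268],"slide": [0.206,0.507,0],"fingers": 1},
    {"dr": [0,0,-0.268],"slide": [0.206,0.507,-0.02],"fingers": 1},
    {"dr": [0,0,-0.268],"slide": [0.206,0.507,-0.02],"fingers": 1},
  ],
)

```text
t: 7.52
ee_pos: [0.5715, 0.0109, 0.171]
ee_rot: [-180.0, 0.2, 13.4]
ft_force: [-0.2, 0.0, -0.9]
grip_width: 0.0076
```

```bash
cat >> h.py <<'E'
def keybox(o,zs=(.0435,-.0105)):
    from scipy.spatial.transform import Rotation as Ro
    R=Ro.from_euler("xyz",o["ee_rot"],degrees=True).as_matrix()
    return [([o["ee_pos"]+R@[x*.0055,y*.004,z] for x,y in((1,1),(1,-1),(-1,-1),(-1,1))],(255,0,0)) for z in zs]
def spbox(cx,cy,thd,c=(0,200,0)):
    return [(q,c) for q,_ in disk_notch(cx,cy,.115,.015,np.radians(thd),.0085,.0092,1,.015)]
E
python3 - <<'E'
from h import *
ov("side",file="pics/s5.png",extra=keybox(arm.get_obs())+spbox(.5583,.009,13.5),n=4,box=(268,180))
T=ov("top",file="pics/t5.png",n=2)
E
```

```text
{'t': np.float64(7.725), 'ee_pos': array([0.5729, 0.0113, 0.1733]), 'ee_rot': array([ 1.79995e+02, -1.02000e-02,  1.34247e+01]), 'ft_force': array([ 1.0024,  0.0789, -0.3663]), 'wrist_torque': array([0.0092, 0.1687, 0.0431]), 'grip_width': np.float64(0.0076)}
{'t': np.float64(7.825), 'ee_pos': array([0.5731, 0.0116, 0.1735]), 'ee_rot': array([ 1.799901e+02, -3.520000e-02,  1.345380e+01]), 'ft_force': array([ 0.4148,  0.3126, -0.8997]), 'wrist_torque': array([ 0.0331,  0.2142, -0.0283]), 'grip_width': np.float64(0.0073)}
```

View pics/s5.png

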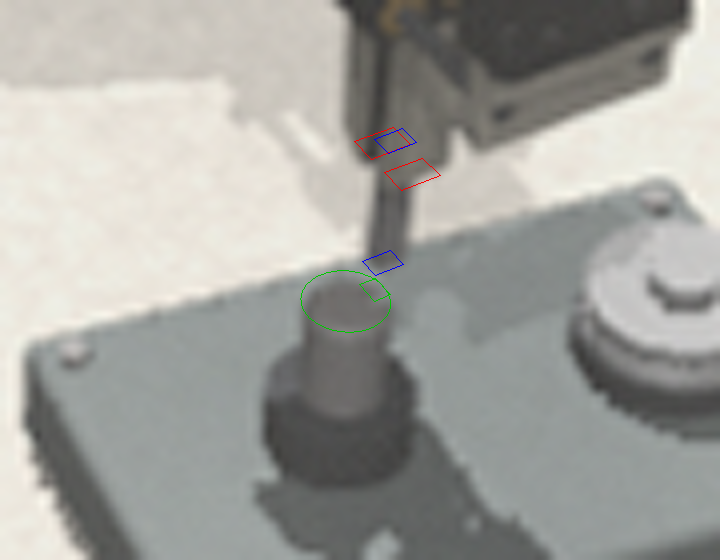

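View pics/t5.png

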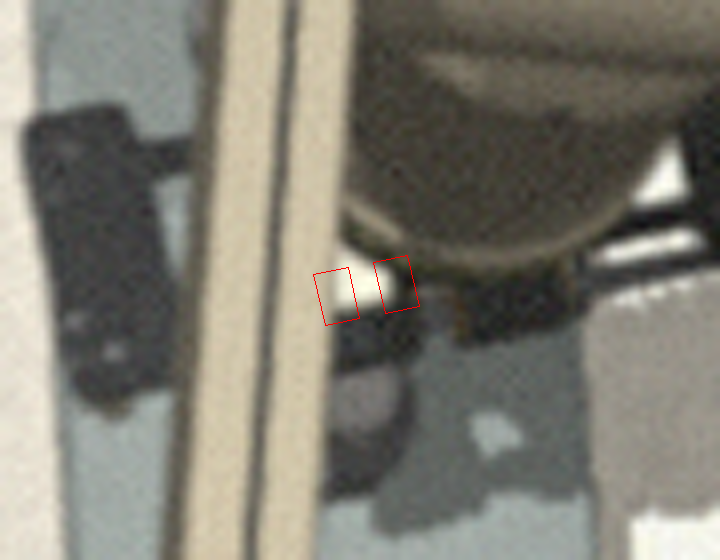

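jog_arm(
  motion=[
    {"dr": [0,0,0],"slide": [0,0.002,-0.01],"fingers": 1},
    {"dr": [0,0,0],"slide": [0,0.002,-0.022],"fingers": 1},
    {"dr": [0,0,0],"slide": [0,0.002,-0.022],"fingers": 1},
    {"dr": [0,0,0],"slide": [0,0.002,-0.022],"fingers": 1},
  ],
)

```text
t: 8.32
ee_pos: [0.5729, 0.0132, 0.162]
ee_rot: [-180.0, 0.0, 13.5]
ft_force: [0.7, -0.1, -0.4]
grip_width: 0.0076
```

```bash
python3 - <<'E'
from h import *
d=ov("side",file="pics/s6.png",extra=keybox(arm.get_obs())+spbox(.5583,.009,13.5),n=5,box=(268,180))
s=16;u0,v0,u1,v1=300,195,330,235
im=np.clip(cv2.resize(d["img"][v0:v1,u0:u1],None,fx=s,fy=s,interpolation=cv2.INTER_CUBIC)*1.8,0,255).astype(np.uint8)
raw=im.copy()
for P,c in keybox(arm.get_obs())+spbox(.5583,.009,13.5):
    p=(proj(d,np.array(P))-[u0,v0]+.5)*s-.5; cv2.polylines(im,[np.round(p).astype(np.int32)],True,c,1)
cv2.imwrite("pics/s6b.png",cv2.resize(np.hstack([raw,im]),None,fx=.83,fy=.83))
E
```

```text
{'t': np.float64(8.575), 'ee_pos': array([0.5731, 0.0131, 0.1623]), 'ee_rot': array([ 1.799968e+02, -1.770000e-02,  1.349380e+01]), 'ft_force': array([-0.0638, -0.7401,  0.3813]), 'wrist_torque': array([-0.0188,  0.1506, -0.0309]), 'grip_width': np.float64(0.0075)}
```

View pics/s6b.png

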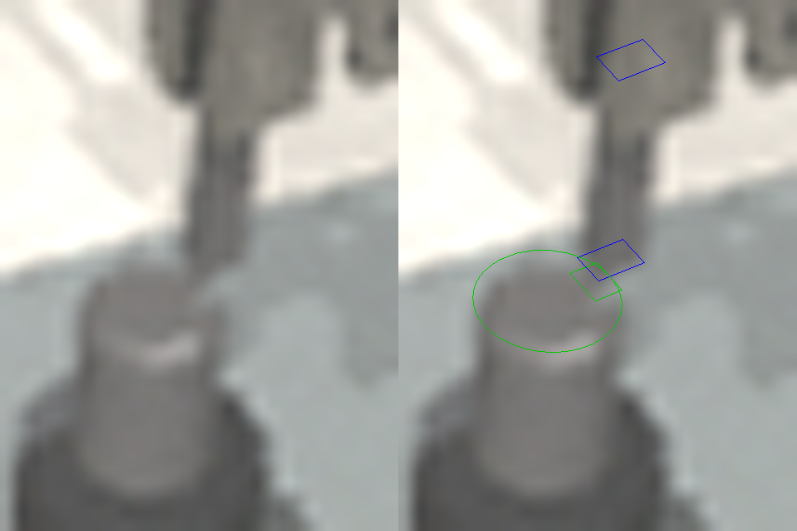

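jog_arm(
  motion=[
    {"dr": [0,0,0],"slide": [0,0,-0.003],"fingers": 1},
    {"dr": [0,0,0],"slide": [0,0,-0.006],"fingers": 1},
    {"dr": [0,0,0],"slide": [0,0,-0.008],"fingers": 1},
    {"dr": [0,0,0],"slide": [0,0,-0.01],"fingers": 1},
    {"dr": [0,0,0],"slide": [0,0,-0.01],"fingers": 1},
  ],
)

```text
t: 9.2
ee_pos: [0.5731, 0.013, 0.1573]
ee_rot: [180.0, -0.0, 13.5]
ft_force: [-0.3, -0.2, 0.5]
grip_width: 0.0074
```

jog_arm(
  motion=[
    {"dr": [0,0,0],"slide": [0,0,-0.002],"fingers": 1},
    {"dr": [0,0,0],"slide": [0,0,-0.004],"fingers": 1},
    {"dr": [0,0,0],"slide": [0,0,-0.006],"fingers": 1},
    {"dr": [0,0,0],"slide": [0,0,-0.006],"fingers": 1},
  ],
)

```text
t: 9.7
ee_pos: [0.5729, 0.0129, 0.154]
ee_rot: [180.0, 0.0, 13.5]
ft_force: [1.4, -2.2, 0.2]
grip_width: 0.0067
```

jog_arm(
  motion=[
    {"dr": [0,0,0],"slide": [0.0004,-0.001,0],"fingers": 1},
    {"dr": [0,0,0],"slide": [0.0004,-0.001,-0.002],"fingers": 1},
    {"dr": [0,0,0],"slide": [0.0004,-0.001,-0.004],"fingers": 1},
    {"dr": [0,0,0],"slide": [0.0004,-0.001,-0.004],"fingers": 1},
  ],
)

```text
t: 10.2
ee_pos: [0.5731, 0.0126, 0.152]
ee_rot: [-180.0, 0.0, 13.5]
ft_force: [0.4, -0.6, -0.9]
grip_width: 0.0076
```

```bash
python3 - <<'E'
from h import *
d=ov("side",file="pics/s7.png",n=4,box=(268,180))
s=16;u0,v0,u1,v1=300,195,330,235
im=np.clip(cv2.resize(d["img"][v0:v1,u0:u1],None,fx=s,fy=s,interpolation=cv2.INTER_CUBIC)*1.8,0,255).astype(np.uint8)
cv2.imwrite("pics/s7b.png",im)
E
```

```text
{'t': np.float64(10.4), 'ee_pos': array([0.5731, 0.0126, 0.152 ]), 'ee_rot': array([-1.79995e+02,  1.11000e-02,  1.34991e+01]), 'ft_force': array([ 0.481 , -0.9147, -1.1805]), 'wrist_torque': array([-0.2814,  0.0805,  0.0156]), 'grip_width': np.float64(0.0078)}
```

View pics/s7b.png

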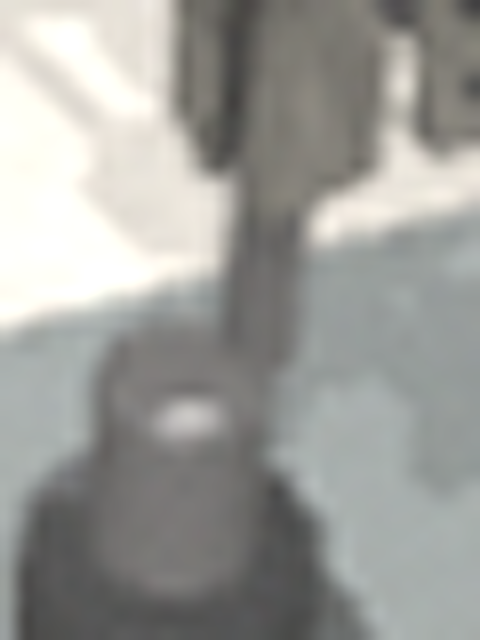

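jog_arm(
  motion=[
    {"dr": [0,0,0],"slide": [0.0002,-0.0008,-0.002],"fingers": 1},
    {"dr": [0,0,0],"slide": [0.0002,-0.0008,-0.005],"fingers": 1},
    {"dr": [0,0,0],"slide": [0.0002,-0.0008,-0.008],"fingers": 1},
    {"dr": [0,0,0],"slide": [0.0002,-0.0008,-0.011],"fingers": 1},
    {"dr": [0,0,0],"slide": [0.0002,-0.0008,-0.014],"fingers": 1},
    {"dr": [0,0,0],"slide": [0.0002,-0.0008,-0.014],"fingers": 1},
  ],
)

```text
t: 11.15
ee_pos: [0.5731, 0.0122, 0.1449]
ee_rot: [-180.0, 0.0, 13.5]
ft_force: [-0.3, -0.3, -0.2]
grip_width: 0.0074
```

jog_arm(
  motion=[
    {"dr": [0,0,0],"slide": [0,0,-0.004],"fingers": 1},
    {"dr": [0,0,0],"slide": [0,0,-0.009],"fingers": 1},
    {"dr": [0,0,0],"slide": [0,0,-0.014],"fingers": 1},
    {"dr": [0,0,0],"slide": [0,0,-0.019],"fingers": 1},
    {"dr": [0,0,0],"slide": [0,0,-0.024],"fingers": 1},
    {"dr": [0,0,0],"slide": [0,0,-0.029],"fingers": 1},
    {"dr": [0,0,0],"slide": [0,0,-0.034],"fingers": 1},
    {"dr": [0,0,0],"slide": [0,0,-0.038],"fingers": 1},
    {"dr": [0,0,0],"slide": [0,0,-0.04],"fingers": 1},
    {"dr": [0,0,0],"slide": [0,0,-0.04],"fingers": 1},
  ],
)

```text
t: 12.4
ee_pos: [0.5732, 0.0122, 0.1251]
ee_rot: [-180.0, 0.0, 13.5]
ft_force: [0.3, -0.8, -0.8]
grip_width: 0.0075
```

jog_arm(
  motion=[
    {"dr": [0,0,0],"slide": [-0.001,-0.0002,0],"fingers": 1},
    {"dr": [0,0,0],"slide": [-0.002,-0.0005,0],"fingers": 1},
    {"dr": [0,0,0],"slide": [-0.002,-0.0005,0],"fingers": 1},
  ],
)

```text
t: 12.78
ee_pos: [0.5726, 0.012, 0.1253]
ee_rot: [180.0, -0.1, 13.5]
ft_force: [2.7, 0.2, -1.4]
grip_width: 0.0076
```

jog_arm(
  motion=[
    {"dr": [0,0,0],"slide": [0.0018,0.0004,0],"fingers": 1},
    {"dr": [0,0,0],"slide": [0.0018,0.0004,-0.004],"fingers": 1},
    {"dr": [0,0,0],"slide": [0.0018,0.0004,-0.008],"fingers": 1},
    {"dr": [0,0,0],"slide": [0.0018,0.0004,-0.011],"fingers": 1},
    {"dr": [0,0,0],"slide": [0.0018,0.0004,-0.013],"fingers": 1},
    {"dr": [0,0,0],"slide": [0.0018,0.0004,-0.013],"fingers": 1},
  ],
)

```text
t: 13.52
ee_pos: [0.573, 0.0121, 0.1185]
ee_rot: [-180.0, 0.0, 13.5]
ft_force: [-0.5, 0.4, -1.3]
grip_width: 0.0074
```

Forces are still low. One more millimetre down.

jog_arm(
  motion=[
    {"dr": [0,0,0],"slide": [0,0,-0.001],"fingers": 1},
    {"dr": [0,0,0],"slide": [0,0,-0.003],"fingers": 1},
    {"dr": [0,0,0],"slide": [0,0,-0.003],"fingers": 1},
  ],
)

```text
t: 13.9
ee_pos: [0.5731, 0.0121, 0.1171]
ee_rot: [180.0, 0.0, 13.5]
ft_force: [-0.0, -0.4, 0.3]
grip_width: 0.0074
```

```bash
python3 - <<'E'
from h import *
d=ov("side",file="pics/s8.png",n=4,box=(268,180))
s=16;u0,v0,u1,v1=300,195,335,235
im=np.clip(cv2.resize(d["img"][v0:v1,u0:u1],None,fx=s,fy=s,interpolation=cv2.INTER_CUBIC)*1.8,0,255).astype(np.uint8)
cv2.imwrite("pics/s8b.png",im[:600])
E
```

```text
{'t': np.float64(14.1), 'ee_pos': array([0.5732, 0.0121, 0.1172]), 'ee_rot': array([ 1.799991e+02, -1.100000e-03,  1.349700e+01]), 'ft_force': array([ 0.4856, -0.9178, -1.0294]), 'wrist_torque': array([-0.0112,  0.1282, -0.0407]), 'grip_width': np.float64(0.0077)}
```

View pics/s8b.png

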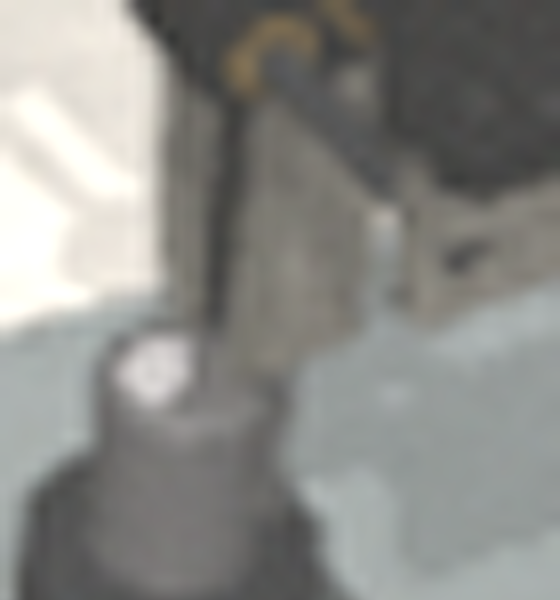

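The finger tips are just above the nose, at about (240,340), and the key is hidden in the slot. I'm releasing it.

jog_arm(
  motion=[
    {"dr": [0,0,0],"slide": [0,0,0],"fingers": 0.85},
    {"dr": [0,0,0],"slide": [0,0,0],"fingers": 0.7},
    {"dr": [0,0,0],"slide": [0,0,0],"fingers": 0.6},
    {"dr": [0,0,0],"slide": [0,0,0],"fingers": 0.6},
  ],
)

```text
t: 14.6
ee_pos: [0.5732, 0.0122, 0.1172]
ee_rot: [180.0, -0.0, 13.5]
ft_force: [-0.9, 0.2, 0.3]
grip_width: 0.0361
```

```bash
python3 - <<'E'
from h import *
d=ov("side",file="pics/s9.png",n=4,box=(268,180))
s=16;u0,v0,u1,v1=300,195,335,235
im=np.clip(cv2.resize(d["img"][v0:v1,u0:u1],None,fx=s,fy=s,interpolation=cv2.INTER_CUBIC)*1.8,0,255).astype(np.uint8)
cv2.imwrite("pics/s9b.png",im[:600])
E
```

```text
{'t': np.float64(14.8), 'ee_pos': array([0.5732, 0.0121, 0.1171]), 'ee_rot': array([ 1.799995e+02, -9.000000e-04,  1.349820e+01]), 'ft_force': array([0.2659, 0.1072, 0.9411]), 'wrist_torque': array([-0.0092,  0.1236,  0.0696]), 'grip_width': np.float64(0.0369)}
```

View pics/s9b.png

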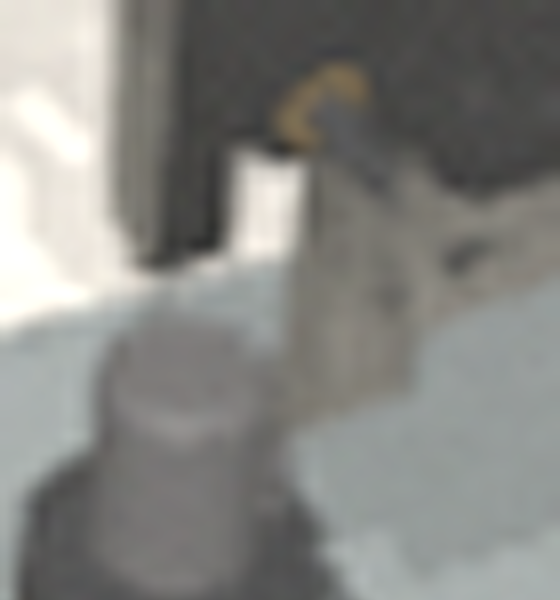

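jog_arm(
  motion=[
    {"dr": [0,0,0],"slide": [0,0,0.08],"fingers": 0.4},
    {"dr": [0,0,0],"slide": [0,0,0.16],"fingers": 0},
    {"dr": [0,0,0.489],"slide": [-0.302,0.487,0.16],"fingers": 0},
    {"dr": [0,0,0.489],"slide": [-0.302,0.487,0.16],"fingers": 0},
    {"dr": [0,0,0.489],"slide": [-0.302,0.487,0.1],"fingers": 0},
    {"dr": [0,0,0.489],"slide": [-0.302,0.487,0.06],"fingers": 0},
    {"dr": [0,0,0.489],"slide": [-0.302,0.487,0.02],"fingers": 0},
    {"dr": [0,0,0.489],"slide": [-0.302,0.487,0.02],"fingers": 0},
    {"dr": [0,0,0.489],"slide": [-0.302,0.487,0.02],"fingers": 0},
  ],
)

```text
t: 15.92
ee_pos: [0.4226, 0.2555, 0.1277]
ee_rot: [180.0, -0.0, 35.5]
ft_force: [-0.8, -0.3, 0.5]
grip_width: 0.0932
```

```bash
python3 - <<'E'
from h import *
ov("top",file="pics/t10.png",n=1)
d=ov("side",file="pics/s10.png",n=4)
s=16;u0,v0,u1,v1=295,205,330,235
im=np.clip(cv2.resize(d["img"][v0:v1,u0:u1],None,fx=s,fy=s,interpolation=cv2.INTER_CUBIC)*1.8,0,255).astype(np.uint8)
cv2.imwrite("pics/s10b.png",im[:600])
d=np.load("pics/last_top.npy",allow_pickle=True).item();cv2.imwrite("pics/t10b.png",d["img"])
s=14;u0,v0,u1,v1=300,150,342,192
cv2.imwrite("pics/t10c.png",np.clip(cv2.resize(d["img"][v0:v1,u0:u1],None,fx=s,fy=s,interpolation=cv2.INTER_CUBIC)*1.8,0,255).astype(np.uint8))
E
```

```text
{'t': np.float64(15.975), 'ee_pos': array([0.4233, 0.2553, 0.1282]), 'ee_rot': array([ 1.799595e+02, -9.020000e-02,  3.547770e+01]), 'ft_force': array([ 0.4247,  0.5905, -0.3468]), 'wrist_torque': array([-0.0004,  0.1331,  0.0032]), 'grip_width': np.float64(0.0931)}
{'t': np.float64(16.175), 'ee_pos': array([0.4234, 0.2551, 0.1282]), 'ee_rot': array([ 1.799754e+02, -9.950000e-02,  3.540480e+01]), 'ft_force': array([-0.2077, -0.004 ,  0.048 ]), 'wrist_torque': array([0.0128, 0.1379, 0.0097]), 'grip_width': np.float64(0.0934)}[ WARN:0@10.619] global loadsave.cpp:1063 imwrite_ Unsupported depth image for selected encoder is fallbacked to CV_8U.
```

View pics/s10b.png

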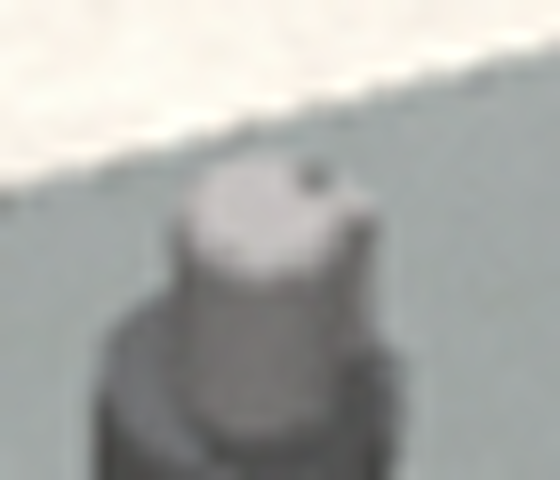

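View pics/s10.png

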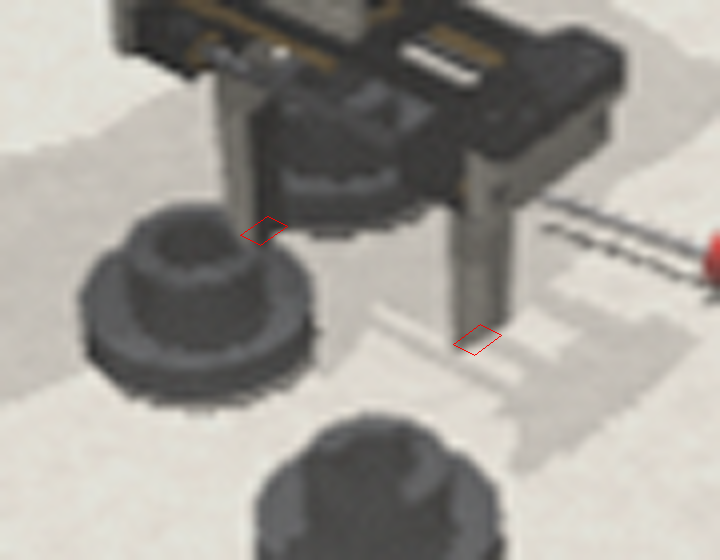

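View pics/t10c.png

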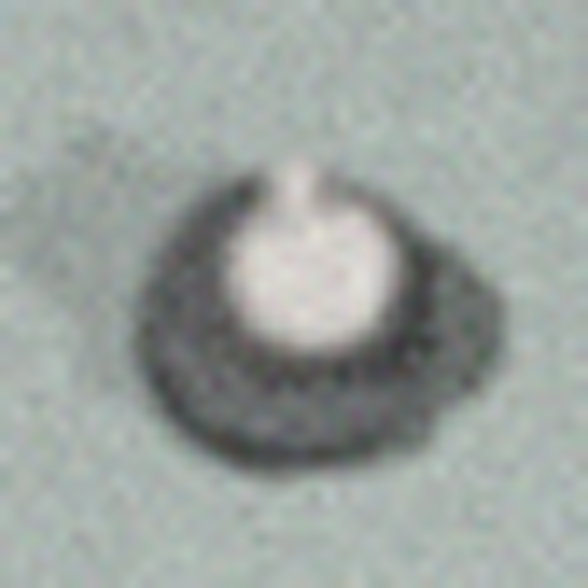

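jog_arm(
  motion=[
    {"dr": [0,0,0],"slide": [0,0,-0.08],"fingers": 0},
    {"dr": [0,0,0],"slide": [0,0,-0.13],"fingers": 0},
    {"dr": [0,0,0],"slide": [0,0,-0.17],"fingers": 0},
    {"dr": [0,0,0],"slide": [0,0,-0.2],"fingers": 0},
    {"dr": [0,0,0],"slide": [0,0,-0.212],"fingers": 0},
    {"dr": [0,0,0],"slide": [0,0,-0.212],"fingers": 0},
    {"dr": [0,0,0],"slide": [0,0,-0.212],"fingers": 0.25},
  ],
)

```text
t: 17.05
ee_pos: [0.4229, 0.256, 0.022]
ee_rot: [180.0, -0.1, 35.5]
ft_force: [0.5, -0.1, 0.4]
grip_width: 0.0869
```

```bash
python3 - <<'E'
from h import *
a=np.linspace(0,2*np.pi,60)
b=[(np.c_[.4234+r*np.cos(a),.2551+r*np.sin(a),np.full(60,z)],(255,0,0)) for r,z in((.028,.044),(.048,.018))]
ov("side",file="pics/s11.png",n=3,extra=b)
d=np.load("pics/last_top.npy",allow_pickle=True).item();C=cloud(d);print(np.round(C[160:166,319:324]*1000).reshape(-1,3).tolist())
E
```

```text
{'t': np.float64(17.2), 'ee_pos': array([0.4227, 0.2559, 0.0219]), 'ee_rot': array([ 1.799874e+02, -7.280000e-02,  3.550870e+01]), 'ft_force': array([ 0.5226, -0.3206,  1.3316]), 'wrist_torque': array([0.023 , 0.1437, 0.0023]), 'grip_width': np.float64(0.0757)}
[[593.0, 12.0, 51.0], [593.0, 9.0, 51.0], [594.0, 6.0, 48.0], [593.0, 4.0, 50.0], [594.0, 1.0, 48.0], [591.0, 11.0, 48.0], [591.0, 9.0, 50.0], [591.0, 6.0, 50.0], [592.0, 3.0, 46.0], [590.0, 2.0, 53.0], [575.0, 17.0, 109.0], [576.0, 15.0, 107.0], [574.0, 13.0, 113.0], [575.0, 10.0, 109.0], [588.0, 1.0, 52.0], [573.0, 17.0, 109.0], [572.0, 15.0, 110.0], [573.0, 12.0, 110.0], [573.0, 10.0, 110.0], [572.0, 8.0, 112.0], [571.0, 17.0, 104.0], [570.0, 15.0, 109.0], [570.0, 12.0, 109.0], [570.0, 10.0, 111.0], [569.0, 8.0, 114.0], [567.0, 17.0, 112.0], [568.0, 15.0, 109.0], [568.0, 12.0, 108.0], [568.0, 10.0, 106.0], [567.0, 8.0, 113.0]]
```

View pics/s11.png

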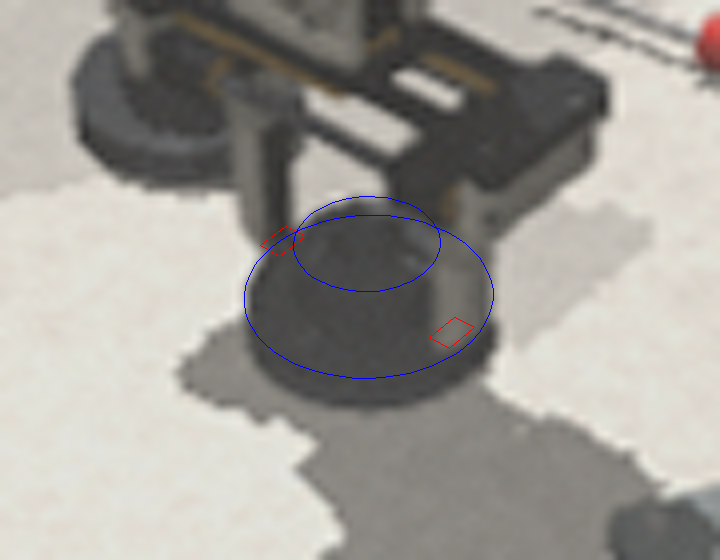

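jog_arm(
  motion=[
    {"dr": [0,0,0],"slide": [0,0,0],"fingers": 0.35},
    {"dr": [0,0,0],"slide": [0,0,0],"fingers": 0.4},
    {"dr": [0,0,0],"slide": [0,0,0],"fingers": 0.5},
    {"dr": [0,0,0],"slide": [0,0,0],"fingers": 0.7},
    {"dr": [0,0,0],"slide": [0,0,0],"fingers": 0.7},
  ],
)

```text
t: 17.82
ee_pos: [0.4224, 0.2555, 0.0213]
ee_rot: [180.0, -0.0, 35.5]
ft_force: [1.5, -3.1, 1.6]
grip_width: 0.0553
```

jog_arm(
  motion=[
    {"dr": [0,0,0],"slide": [0,0,0.03],"fingers": 0.8},
    {"dr": [0,0,0],"slide": [0,0,0.1],"fingers": 0.8},
    {"dr": [0,0,0],"slide": [0,0,0.2],"fingers": 0.8},
    {"dr": [0,0,0],"slide": [0,0,0.28],"fingers": 0.8},
    {"dr": [0,0,0],"slide": [0,0,0.29],"fingers": 0.8},
    {"dr": [0,0,0],"slide": [0,0,0.29],"fingers": 0.8},
  ],
)

```text
t: 18.58
ee_pos: [0.4215, 0.2555, 0.165]
ee_rot: [-180.0, 0.1, 35.5]
ft_force: [0.3, -0.3, -5.7]
grip_width: 0.0557
```

jog_arm(
  motion=[
    {"dr": [0,0,-0.1],"slide": [0.06,-0.1,0],"fingers": 0.8},
    {"dr": [0,0,-0.25],"slide": [0.12,-0.21,0],"fingers": 0.8},
    {"dr": [0,0,-0.4],"slide": [0.18,-0.32,0],"fingers": 0.8},
    {"dr": [0,0,-0.489],"slide": [0.24,-0.43,0],"fingers": 0.8},
    {"dr": [0,0,-0.489],"slide": [0.265,-0.48,0],"fingers": 0.8},
    {"dr": [0,0,-0.489],"slide": [0.273,-0.493,0],"fingers": 0.8},
    {"dr": [0,0,-0.489],"slide": [0.273,-0.493,0],"fingers": 0.8},
    {"dr": [0,0,-0.489],"slide": [0.273,-0.493,0],"fingers": 0.8},
  ],
)

```text
t: 19.58
ee_pos: [0.5577, 0.0104, 0.1652]
ee_rot: [-179.9, 0.1, 13.6]
ft_force: [0.4, 0.1, -5.0]
grip_width: 0.0554
```

```bash
cat >> h.py <<'E'
def pubox(o,dx=0,dy=0,dz=.0215):
    from scipy.spatial.transform import Rotation as Ro
    R=Ro.from_euler("xyz",o["ee_rot"],degrees=True).as_matrix(); a=np.linspace(0,2*np.pi,90); out=[]
    for r,z in ((.048,dz),(.048,dz-.018),(.028,dz-.044),(.0157,dz-.044),(.0157,dz)):
        out.append((o["ee_pos"]+(np.c_[r*np.cos(a)+dx,r*np.sin(a)+dy,np.full(90,z)])@R.T,(255,0,0)))
    return out
E
python3 - <<'E'
from h import *
o=arm.get_obs()
ov("side",file="pics/s12.png",n=4,extra=pubox(o)+spbox(.559,.0088,13.5),box=(268,170))
ov("top",file="pics/t12.png",n=1)
E
```

```text
{'t': np.float64(19.775), 'ee_pos': array([0.5585, 0.0101, 0.1662]), 'ee_rot': array([-1.799981e+02, -1.190000e-02,  1.357480e+01]), 'ft_force': array([ 0.0076,  0.6   , -5.3176]), 'wrist_torque': array([-0.0352,  0.1406, -0.0026]), 'grip_width': np.float64(0.0552)}
{'t': np.float64(19.825), 'ee_pos': array([0.5585, 0.0099, 0.1663]), 'ee_rot': array([ 1.799993e+02, -1.460000e-02,  1.355810e+01]), 'ft_force': array([ 0.1654, -0.6947, -4.9253]), 'wrist_torque': array([0.0067, 0.127 , 0.0368]), 'grip_width': np.float64(0.055)}
```

View pics/s12.png

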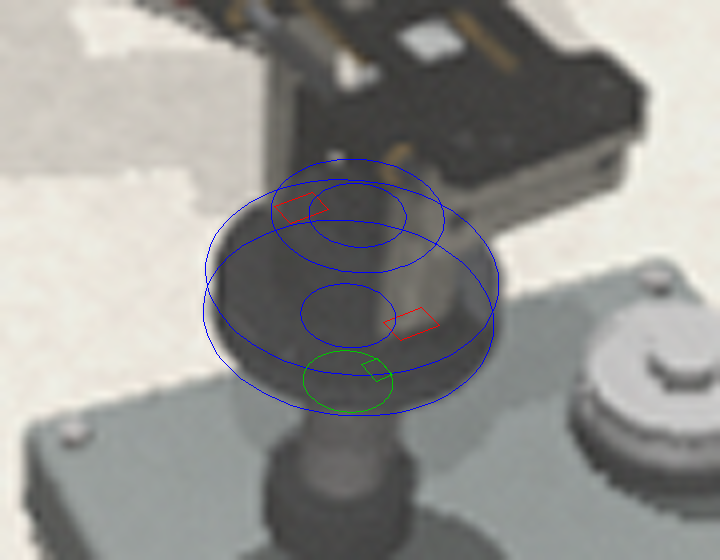

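jog_arm(
  motion=[
    {"dr": [0,0,0],"slide": [-0.004,-0.0034,-0.015],"fingers": 0.8},
    {"dr": [0,0,0],"slide": [-0.004,-0.0034,-0.03],"fingers": 0.8},
    {"dr": [0,0,0],"slide": [-0.004,-0.0034,-0.045],"fingers": 0.8},
    {"dr": [0,0,0],"slide": [-0.004,-0.0034,-0.054],"fingers": 0.8},
    {"dr": [0,0,0],"slide": [-0.004,-0.0034,-0.054],"fingers": 0.8},
  ],
)

```text
t: 20.45
ee_pos: [0.5563, 0.0074, 0.1384]
ee_rot: [-180.0, 0.1, 13.5]
ft_force: [0.1, -0.1, -5.1]
grip_width: 0.0552
```

```bash
python3 - <<'E'
from h import *
o=arm.get_obs()
ov("side",file="pics/s13.png",n=4,extra=pubox(o,dx=.0025)[:2],box=(268,180))
E
```

```text
{'t': np.float64(20.65), 'ee_pos': array([0.557 , 0.0074, 0.1396]), 'ee_rot': array([ 1.79987e+02, -4.05000e-02,  1.34972e+01]), 'ft_force': array([-1.4037, -0.5131, -4.8084]), 'wrist_torque': array([-0.0281,  0.1811,  0.0629]), 'grip_width': np.float64(0.0554)}
```

View pics/s13.png

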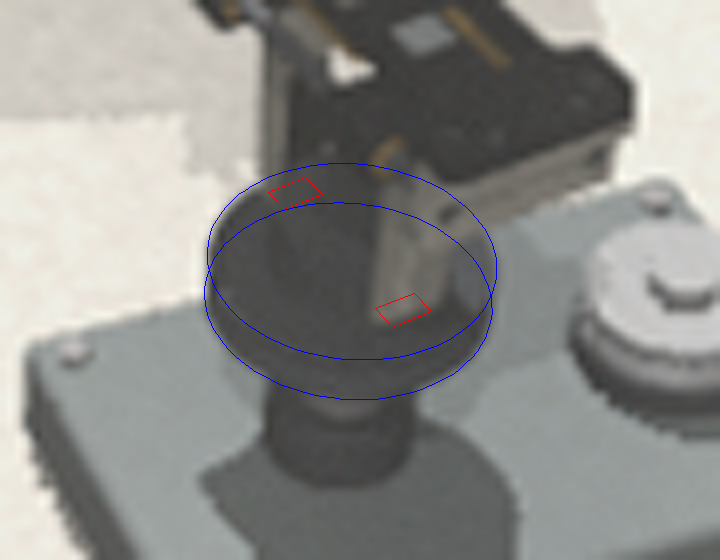

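jog_arm(
  motion=[
    {"dr": [0,0,0],"slide": [-0.0006,0.0014,-0.002],"fingers": 0.8},
    {"dr": [0,0,0],"slide": [-0.0006,0.0014,-0.004],"fingers": 0.8},
    {"dr": [0,0,0],"slide": [-0.0006,0.0014,-0.006],"fingers": 0.8},
    {"dr": [0,0,0],"slide": [-0.0006,0.0014,-0.008],"fingers": 0.8},
    {"dr": [0,0,0],"slide": [-0.0006,0.0014,-0.008],"fingers": 0.8},
  ],
)

```text
t: 21.28
ee_pos: [0.5563, 0.0081, 0.135]
ee_rot: [-180.0, 0.0, 13.5]
ft_force: [0.9, -0.5, -5.1]
grip_width: 0.0555
```

jog_arm(
  motion=[
    {"dr": [0,0,0],"slide": [0,0,-0.002],"fingers": 0.8},
    {"dr": [0,0,0],"slide": [0,0,-0.004],"fingers": 0.8},
    {"dr": [0,0,0],"slide": [0,0,-0.006],"fingers": 0.8},
    {"dr": [0,0,0],"slide": [0,0,-0.006],"fingers": 0.8},
  ],
)

```text
t: 21.78
ee_pos: [0.5563, 0.0082, 0.132]
ee_rot: [-180.0, 0.0, 13.5]
ft_force: [0.5, 0.2, -5.4]
grip_width: 0.0554
```

jog_arm(
  motion=[
    {"dr": [0,0,0],"slide": [0,0,-0.001],"fingers": 0.8},
    {"dr": [0,0,0],"slide": [0,0,-0.002],"fingers": 0.8},
    {"dr": [0,0,0],"slide": [0,0,-0.003],"fingers": 0.8},
    {"dr": [0,0,0],"slide": [0,0,-0.004],"fingers": 0.8},
    {"dr": [0,0,0],"slide": [0,0,-0.004],"fingers": 0.8},
  ],
)

```text
t: 22.4
ee_pos: [0.5566, 0.0082, 0.1302]
ee_rot: [-180.0, -0.0, 13.5]
ft_force: [1.0, 0.8, -4.6]
grip_width: 0.0557
```

jog_arm(
  motion=[
    {"dr": [0,0,0],"slide": [0,0,-0.001],"fingers": 0.8},
    {"dr": [0,0,0],"slide": [0,0,-0.002],"fingers": 0.8},
    {"dr": [0,0,0],"slide": [0,0,-0.003],"fingers": 0.8},
    {"dr": [0,0,0],"slide": [0,0,-0.003],"fingers": 0.8},
  ],
)

```text
t: 22.9
ee_pos: [0.5565, 0.0083, 0.1287]
ee_rot: [-180.0, -0.0, 13.5]
ft_force: [1.7, 2.0, -3.1]
grip_width: 0.0553
```

```bash
python3 -c "
from h import *
print(arm.get_obs()['wrist_torque'],arm.get_obs()['ft_force'])"
```

```text
[ 0.43108328 -0.29383967  0.02240374] [ 1.66344201  2.03005084 -3.10715607]
```

jog_arm(
  motion=[
    {"dr": [0,0,0],"slide": [0.001,0.0012,0],"fingers": 0.8},
    {"dr": [0,0,0],"slide": [0.001,0.0012,0],"fingers": 0.8},
  ],
)

```text
t: 23.15
ee_pos: [0.5566, 0.0085, 0.1284]
ee_rot: [180.0, 0.0, 13.5]
ft_force: [0.7, -0.1, -2.8]
grip_width: 0.0555
```

```bash
python3 -c "
from h import *
print(arm.get_obs()['wrist_torque'],arm.get_obs()['ft_force'])"
```

```text
[-0.06207899 -0.05650751  0.0245012 ] [ 0.70783374 -0.08156206 -2.81570814]
```

jog_arm(
  motion=[
    {"dr": [0,0,0],"slide": [0,0,-0.001],"fingers": 0.8},
    {"dr": [0,0,0],"slide": [0,0,-0.002],"fingers": 0.8},
    {"dr": [0,0,0],"slide": [0,0,-0.002],"fingers": 0.8},
  ],
)

```text
t: 23.52
ee_pos: [0.5567, 0.0086, 0.1275]
ee_rot: [180.0, 0.0, 13.5]
ft_force: [0.2, -1.7, -5.5]
grip_width: 0.0551
```

```bash
python3 -c "
from h import *
print(arm.get_obs()['wrist_torque'],arm.get_obs()['ft_force'])"
```

```text
[-0.17939896 -0.08350462 -0.05397094] [ 0.24686723 -1.74605789 -5.5440512 ]
```

jog_arm(
  motion=[
    {"dr": [0,0,0],"slide": [0,-0.0005,-0.002],"fingers": 0.8},
    {"dr": [0,0,0],"slide": [0,-0.0005,-0.004],"fingers": 0.8},
    {"dr": [0,0,0],"slide": [0,-0.0005,-0.006],"fingers": 0.8},
    {"dr": [0,0,0],"slide": [0,-0.0005,-0.006],"fingers": 0.8},
  ],
)

```text
t: 24.02
ee_pos: [0.5568, 0.0085, 0.1244]
ee_rot: [-180.0, 0.0, 13.5]
ft_force: [0.8, -0.4, -5.5]
grip_width: 0.0558
```

```bash
python3 -c "
from h import *
print(arm.get_obs()['wrist_torque'],arm.get_obs()['ft_force'])"
```

```text
[-0.05606049  0.01520336 -0.00771985] [ 0.81623631 -0.43479777 -5.52239828]
```

jog_arm(
  motion=[
    {"dr": [0,0,0],"slide": [0,0,-0.003],"fingers": 0.8},
    {"dr": [0,0,0],"slide": [0,0,-0.006],"fingers": 0.8},
    {"dr": [0,0,0],"slide": [0,0,-0.009],"fingers": 0.8},
    {"dr": [0,0,0],"slide": [0,0,-0.012],"fingers": 0.8},
    {"dr": [0,0,0],"slide": [0,0,-0.015],"fingers": 0.8},
    {"dr": [0,0,0],"slide": [0,0,-0.018],"fingers": 0.8},
    {"dr": [0,0,0],"slide": [0,0,-0.021],"fingers": 0.8},
    {"dr": [0,0,0],"slide": [0,0,-0.024],"fingers": 0.8},
    {"dr": [0,0,0],"slide": [0,0,-0.024],"fingers": 0.8},
  ],
)

```text
t: 25.15
ee_pos: [0.5568, 0.0085, 0.1125]
ee_rot: [-180.0, 0.0, 13.5]
ft_force: [0.4, -0.6, -4.8]
grip_width: 0.0552
```

```bash
python3 -c "
from h import *
print(arm.get_obs()['wrist_torque'],arm.get_obs()['ft_force'])"
```

```text
[-0.03718139  0.11875349 -0.04724925] [ 0.36407495 -0.58334731 -4.79480065]
```

jog_arm(
  motion=[
    {"dr": [0,0,0],"slide": [0,0,-0.003],"fingers": 0.8},
    {"dr": [0,0,0],"slide": [0,0,-0.006],"fingers": 0.8},
    {"dr": [0,0,0],"slide": [0,0,-0.009],"fingers": 0.8},
    {"dr": [0,0,0],"slide": [0,0,-0.012],"fingers": 0.8},
    {"dr": [0,0,0],"slide": [0,0,-0.015],"fingers": 0.8},
    {"dr": [0,0,0],"slide": [0,0,-0.018],"fingers": 0.8},
    {"dr": [0,0,0],"slide": [0,0,-0.021],"fingers": 0.8},
    {"dr": [0,0,0],"slide": [0,0,-0.024],"fingers": 0.8},
    {"dr": [0,0,0],"slide": [0,0,-0.026],"fingers": 0.8},
    {"dr": [0,0,0],"slide": [0,0,-0.026],"fingers": 0.8},
  ],
)

```text
t: 26.4
ee_pos: [0.5568, 0.0085, 0.0995]
ee_rot: [-180.0, 0.0, 13.5]
ft_force: [-0.7, -0.1, -4.0]
grip_width: 0.0558
```

Its underside is now about 3 mm above the collar. I'm lowering slowly to contact.

jog_arm(
  motion=[
    {"dr": [0,0,0],"slide": [0,0,-0.001],"fingers": 0.8},
    {"dr": [0,0,0],"slide": [0,0,-0.002],"fingers": 0.8},
    {"dr": [0,0,0],"slide": [0,0,-0.003],"fingers": 0.8},
    {"dr": [0,0,0],"slide": [0,0,-0.004],"fingers": 0.8},
    {"dr": [0,0,0],"slide": [0,0,-0.005],"fingers": 0.8},
    {"dr": [0,0,0],"slide": [0,0,-0.005],"fingers": 0.8},
  ],
)

```text
t: 27.15
ee_pos: [0.5568, 0.0085, 0.097]
ee_rot: [-180.0, 0.0, 13.5]
ft_force: [-0.5, -1.2, -4.6]
grip_width: 0.0557
```

jog_arm(
  motion=[
    {"dr": [0,0,0],"slide": [0,0,-0.0006],"fingers": 0.8},
    {"dr": [0,0,0],"slide": [0,0,-0.0012],"fingers": 0.8},
    {"dr": [0,0,0],"slide": [0,0,-0.0012],"fingers": 0.8},
  ],
)

```text
t: 27.52
ee_pos: [0.5569, 0.0085, 0.0965]
ee_rot: [-180.0, 0.0, 13.5]
ft_force: [0.2, 0.1, -5.6]
grip_width: 0.0552
```

jog_arm(
  motion=[
    {"dr": [0,0,0],"slide": [0,0,-0.0006],"fingers": 0.8},
    {"dr": [0,0,0],"slide": [0,0,-0.0012],"fingers": 0.8},
    {"dr": [0,0,0],"slide": [0,0,-0.0012],"fingers": 0.8},
  ],
)

```text
t: 27.9
ee_pos: [0.5569, 0.0085, 0.0963]
ee_rot: [180.0, -0.0, 13.5]
ft_force: [-2.6, 0.9, -0.3]
grip_width: 0.0552
```

It touches at TCP z = 0.0963, exactly where expected, and the collar now carries the weight. Letting go.

jog_arm(
  motion=[
    {"dr": [0,0,0],"slide": [0,0,0],"fingers": 0.35},
    {"dr": [0,0,0],"slide": [0,0,0],"fingers": 0.2},
    {"dr": [0,0,0],"slide": [0,0,0],"fingers": 0.1},
    {"dr": [0,0,0],"slide": [0,0,0],"fingers": 0},
    {"dr": [0,0,0],"slide": [0,0,0],"fingers": 0},
  ],
)

```text
t: 28.52
ee_pos: [0.5569, 0.0085, 0.0959]
ee_rot: [180.0, -0.0, 13.5]
ft_force: [-0.5, 0.0, -0.2]
grip_width: 0.0919
```

jog_arm(
  motion=[
    {"dr": [0,0,0],"slide": [0,0,0.02],"fingers": 0},
    {"dr": [0,0,0],"slide": [0,0,0.08],"fingers": 0},
    {"dr": [0,0,0],"slide": [0,0,0.18],"fingers": 0},
    {"dr": [0,0,0],"slide": [0,0,0.28],"fingers": 0},
    {"dr": [0,0,0],"slide": [-0.25,0.35,0.28],"fingers": 0},
    {"dr": [0,0,0],"slide": [-0.25,0.35,0.28],"fingers": 0},
    {"dr": [0,0,0],"slide": [-0.25,0.35,0.28],"fingers": 0},
    {"dr": [0,0,0],"slide": [-0.25,0.35,0.28],"fingers": 0},
    {"dr": [0,0,0],"slide": [-0.25,0.35,0.28],"fingers": 0},
  ],
)

```text
t: 29.65
ee_pos: [0.4311, 0.185, 0.237]
ee_rot: [-180.0, -0.1, 13.7]
ft_force: [0.4, 0.5, -0.1]
grip_width: 0.093
```

```bash
python3 - <<'E'
from h import *
S=ov("side",file="pics/s14.png",n=3,box=(268,180)); T=ov("top",file="pics/t14.png",n=3,box=(275,130))
C=cloud(T);m=np.zeros((420,560),bool);m[140:205,290:355]=1
for a,b in((.115,.125),(.088,.099)):
    k=m&(C[...,2]>a)&(C[...,2]<b)&(np.hypot(C[...,0]-.558,C[...,1]-.01)<.06);P=C[k];print(k.sum(),P.mean(0),cv2.minEnclosingCircle((P[:,:2]*1000).astype(np.float32)))
    A=np.c_[P[:,:2],np.ones(len(P))];print(np.linalg.lstsq(A,P[:,2],rcond=None)[0][:2])
E
```

```text
{'t': np.float64(29.8), 'ee_pos': array([0.4325, 0.1829, 0.2364]), 'ee_rot': array([ 1.799781e+02, -4.180000e-02,  1.347460e+01]), 'ft_force': array([-0.8825,  0.0868, -0.5489]), 'wrist_torque': array([-0.0296,  0.1388, -0.011 ]), 'grip_width': np.float64(0.0929)}
{'t': np.float64(29.95), 'ee_pos': array([0.4325, 0.1826, 0.236 ]), 'ee_rot': array([1.799861e+02, 3.800000e-03, 1.340790e+01]), 'ft_force': array([-0.063 , -0.238 , -0.4555]), 'wrist_torque': array([-0.0391,  0.1966, -0.01  ]), 'grip_width': np.float64(0.0931)}
336 [0.55583182 0.01048448 0.11827347] ((556.4243774414062, 10.54575252532959), 28.170398712158203)
[ 0.00198963 -0.00093631]
737 [0.55402576 0.01146684 0.09273565] ((556.5888671875, 10.166504859924316), 48.211883544921875)
[-0.00106006 -0.00078809]
```

View pics/s14.png

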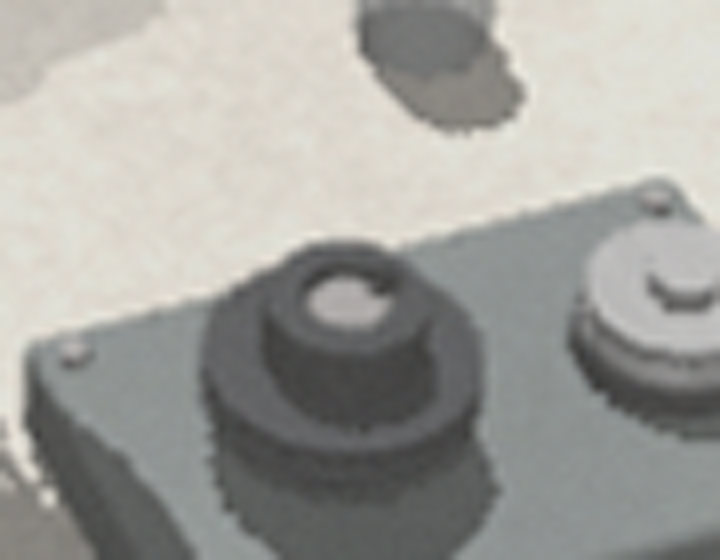

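View pics/t14.png

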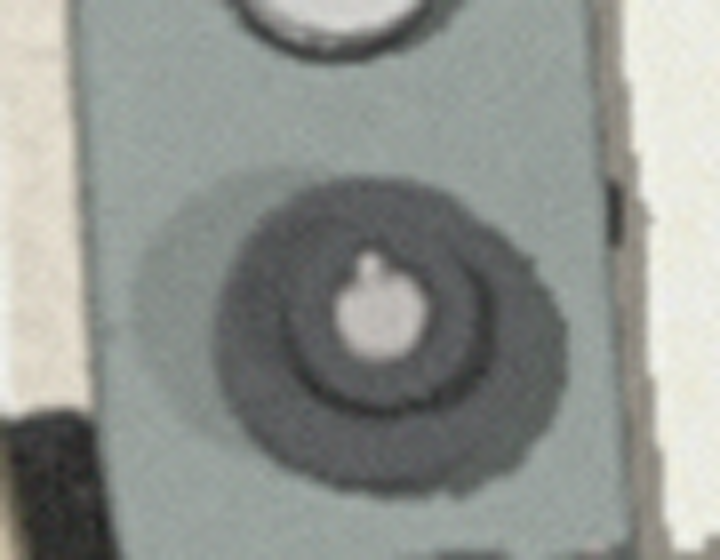

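The side view shows the pulley level on the collar. In the top view the nose sits in the bore at (380,315) and the bright key in the keyway at (370,265). The depth map gives rim top 92.7 mm (93 expected) and boss top 118.3 mm (119 expected), with tilt about 0.002 rad.

```bash
python3 -c "
from cell import ticket; print(ticket.sign_off())"
```

```text
the job is handed in; nothing more can be done
None
```

The key is down in the spindle's keyway, the pulley sits home on the collar over it, and I handed the job in at about 30 s. Sign-off gives no verdict.

- **Key:** I took it from the block and found the keyway at about 13.5° in world axes (about 9° off the machine's x). I let it go with its lower end just inside the pocket and it dropped home. Its top measured about 109 mm, as expected.
- **Pulley:** I took the rightmost of the four look-alikes by its boss and turned it by 22°. It touched the collar at exactly the expected height, and I let go.
- **Last checks:**
  - The depth map gave the rim top at 92.7 mm (93 expected) and the boss top at 118.3 mm (119 expected), with tilt about 0.002 rad. The key shows in the pulley's keyway.
  - The force readings I took never showed more than about 4 N of push while fitting. The gripper is well clear.
- **Disagreement:** the two cameras differed by 2–3 mm on the spindle's position. I settled that against the arm and by feel.
- **Not checked:** I didn't measure the bystanders again at the end. The arm never worked near them, and no contact showed in the readings away from the spindle.

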